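# Settle the tumbler wheels on the rollers and rack them upright

## Robot

A 7-joint arm with a two-finger parallel gripper is mounted at the origin on the work surface. World frame = base frame: x ahead of the robot, y to its left, z up, the work surface at z = 0. Lengths are in m, angles in degrees, forces in N, time in s.
With the tool pointing down it reaches from about 0.425 to 0.875 m from the base axis. Payload 4.7 kg.
Tool frame: the origin (TCP) lies on the centre line of the jaws, within the pads' length; the fingertips stand ahead of it and the grasp point (between the pads) lies 2 mm behind it (env.tip_reach is the x of the fingertips in the tool frame, in m); x points along the fingers, z is the direction in which the jaws open and shut, and the axes are right-handed (so a half turn about x gives the same grasp; the last joint's range is limited). The gripper opens to 87 mm and grips with 3 to 60 N. Pads are 19 mm wide; open, the fingers measure 117 mm over their backs; the gripper's body (75 mm by 190 mm) begins 51 mm behind the grasp point.
Start: joints at [73.803, 18.392, -4.016, 83.108, 1.295, 78.541, -3.26], TCP at [0.19, -0.622, 0.24] pointing down, gripper open.
Joint ranges: [-163.93, 163.93], [-17.29, 119.83], [-79.2, 71.16], [3.27, 140.29], [-89.18, 269.18], [5.43, 117.66], [-154.24, 154.24]. Speed limits (degrees/s): [147.25, 147.25, 180, 180, 180, 180, 180].

## Interface

Orientations are given as [roll, pitch, yaw] about the fixed x, y, z axes, in that order (R = Rz(yaw) Ry(pitch) Rx(roll)).
In Python, from cell import telemetry, optics, env, models gives the robot as it stands.
- The arm moves only by the shell command python3 -m pendant 'ROWS' [FORCE]. ROWS is JSON, a list of rows, each a list of 3 entries, a list of its own where there are three numbers: the finger opening in mm, from 0 to 87, then the shift along the tool's x, y, z in mm, then the turn, a rotation vector about the tool's x, y, z in rad. A call has 1 to 10 rows; each row is the pose to reach, as a shift and turn from the pose commanded when the call began, along the tool's axes at that moment; what a row does not reach only later rows make up. A row lasts 1/12 s, in which the tool goes at most 41.7 mm and 7.16 degrees, less where a joint would pass 70% of its speed; a pose out of reach is approached as far as the arm can. A call with a gripper value outside its range is refused whole. The fingers move at their own pace and stop on an object; FORCE is the grip in N (left out, the last holds). Time passes only in rows, so rows that repeat a pose let the fingers close. It gives the time, the measured TCP pose, the force and the opening at its end, in the units of the state.
- telemetry.get_obs(): the state, without advancing time (a new reading comes with each control period).
- optics.read_camera(name): name is "scene" or "side" or "wrist"; returns a dict with "image" (480x640x3 uint8, blue, green, red), "range_z" (480x640 float32, m along the optical axis (not along the pixel's ray), 0 where there is no reading), "fx", "fy", "cx", "cy" (pixels), "cam_to_world" (4x4, takes a point from camera to world coordinates). Camera axes: x right, y up, looking along -z (the intrinsics and any distortion apply to the point x, -y, -z); pixel columns grow to the right and rows downward; lengths in m; the calibration is good to about 2 mm. A picture is of the moment at which its call begins.
- env.sign_off(): hands the job in, once; it reports no verdict.
Trained networks look in the newest picture that a camera, given by its name, has taken for a name from the list of things; names that differ only in an ending like _2 or _b are one class to them, and where a whole thing is asked for, a point or a joint stands for the part that bears it (a point fixed in the world has none). Each returns a list of dicts, best first, with "confidence" (0 to 1); they miss things now and then, are a little off and sometimes report something else, mostly with a low value. They report only what shows in the picture. A call takes as long as a camera call.
- models.masks_of(camera, label): "pixels" (480x640 bool, what is visible of it) and "extent" ([left, top, right, bottom] as shares, 0 to 1, of the picture: columns of its width, rows of its height, round what is visible of it).
- models.landmark_of(camera, label): "centre" ([row, column] as shares, 0 to 1, of the picture: columns of its width, rows of its height: a listed point, or the origin of a listed thing).
The state is a dict: "time_s": time; "qpos": joint angles; "joint_velocities": joint speeds; "effort": joint torques, N m; "tool_pos": TCP position; "tool_rot": TCP orientation; "force": force on the tool from outside, world axes, zero at the start; "wrist_torque": the same for the moment, N m; "grip_width": finger opening in m.
Only numpy, scipy, OpenCV 4.12 (cv2) and the standard library are available. Lean on these libraries where they do the work, as an engineer would, in place of code of your own. Each camera call takes 0.05 s, during which the arm holds its last target.

## Task

Free the roller stand: pull the brass spring clip sideways out of the pin, put it in the blue tray, then swing the red transit bar all the way up and back past upright. Then let each wheel in the green rack, one at a time and in any order, turn freely on the rollers until its heavy side has come to rest at the bottom (white diamond on top), and carry it just so to any free slot of the orange rack, so that all wheels end there with the white diamond on top. Leave the other things on the table where they are.

Things in the scene. Friction and masses are not known exactly. Their poses are not given: they have to be found in the camera images.
- wheel_red: red tumbler wheel: disc 98 mm across, 28 mm thick, about 0.28 kg, standing on edge; may be absent. Origin: its centre; own x = axle line, across the flat faces (pinch these near the top). Own z points to the light side, marked by a large white diamond on faces and rim. A hidden weight puts the centre of mass about 15 mm towards -z: settled, the white diamond is on top
- wheel_blue: blue tumbler wheel: disc 98 mm across, 28 mm thick, about 0.28 kg, standing on edge; may be absent. Origin: its centre; own x = axle line, across the flat faces (pinch these near the top). Own z points to the light side, marked by a large white diamond on faces and rim. A hidden weight puts the centre of mass about 15 mm towards -z: settled, the white diamond is on top
- wheel_yellow: yellow tumbler wheel: disc 98 mm across, 28 mm thick, about 0.28 kg, standing on edge; may be absent. Origin: its centre; own x = axle line, across the flat faces (pinch these near the top). Own z points to the light side, marked by a large white diamond on faces and rim. A hidden weight puts the centre of mass about 15 mm towards -z: settled, the white diamond is on top
- in_rack: green wooden rack 270 x 110 mm, fixed; the wheels start here, one per slot, each turned its own way. Origin: centre of underside, x along it. 3 slots at x = -80, 0, 80 mm, 40 mm wide between cross fins 48 mm high. A wheel stands in a slot on sloping rails, axle line along the rack's x, centre at y = 0, z = 66 mm, and keeps the angle it was put in
- out_rack: orange wooden rack 270 x 110 mm, 2 kg, loose, empty: the settled wheels go here, one per slot. Origin: centre of underside, x along it. 3 slots at x = -80, 0, 80 mm, 40 mm wide between cross fins 48 mm high. A wheel stands in a slot on sloping rails, axle line along the rack's x, centre at y = 0, z = 66 mm, and keeps the angle it was put in
- stand: grey fixed roller stand 210 x 120 mm; origin on the table below the middle of the rollers; z up. Two free rollers with spindles along its y, between two cheeks (116 mm along x, 75 mm high, inside faces at y = -22 and +22 mm), red bar along x
- wheel_seat (a point): where the centre of a wheel lies when it rests on edge on both rollers, axle line along the stand's y: x = 0, y = 0, z = 82 mm of the stand. Let go here, the wheel swings to and fro and rests heavy side down in some 3 to 10 s
- pin_hole (a point): the cross hole (along the stand's y, 9 mm) in the upright steel pin, 20 mm thick and 87 mm high, at x = -85 mm, z = 68.5 mm of the stand
- keeper (a joint): red transit bar along the stand's x over the rollers, blocking the wheel's place; hinge line along y at x = +87, z = 60 mm of the stand. rad: 0 lying down, grows as the free end rises, 1.75 = stop, leaning back past upright to the stand's +x. Stays where left (1 to 2 N at the grip). The clip in the pin stops it from rising
- keeper_grip (a point): black grip tab on the bar's free end: 24 mm along the bar, 12 mm thick (stand's y), top 15 mm above this point; at x = -123, z = 82 mm of the stand when the bar is down. 211 mm from the hinge line; lift it in an arc about the hinge
- clip: flat brass spring clip, 7 mm wire, 98 mm long, 70 g. Origin: centre of its loop, 49 mm across; own z normal to it. Straight leg along own +y to 75 mm, wavy arm beside it at +x. At the start it is level, leg through the pin, origin 46 mm from the pin on the stand's -y side; pull along own -y by 60 mm or more. Grip the loop across x
- tray: blue open tray 110 (own x) x 160 (own y) x 25 mm, walls 4 mm, loose; origin: centre of its underside
- glue_bottle: bystander: white bottle with orange cap, 140 mm tall
- tape_roll: bystander: roll of tape lying flat, 90 mm across, 24 mm high
- paint_jar: bystander: yellow jar with white lid, 90 mm tall
- bead_can: bystander: can with a green band, 100 mm tall
- brush: bystander: brush lying on the table, 180 mm
- felt_box: bystander: small open carton 90 x 130 x 80 mm

How it is judged:
By the outcome, as a careful person would: the job done as asked, in the order asked, and still so for the second after the job is handed in, with the robot touching nothing.
Of wheel_red, wheel_blue, wheel_yellow only 2 to 3 are there at a start; the rules pass over those that are not, and their reading is None.
At some moment in a run one of tray, out_rack may be knocked a few centimetres aside while the robot is not near it.
It also fails if it takes over 210 s, if anything falls off the work surface, if the arm or the gripper's body presses on something with over 40 N, if the wrist force passes 120 N, or if a joint passes its speed limit or range.

## Working session

There is one attempt and no reset: what is moved stays moved. The work goes in short steps, Python scripts to look and compute and a shell command to move; the robot and the scene stay as the last step left them, time stands still between calls to the robot, and variables do not carry over. Pictures are saved under pics/ and viewed, and the job is handed in when it is done.

```bash
ls; mkdir -p pics
python3 - <<'E'
from cell import telemetry, optics, env, models
import cv2
print(telemetry.get_obs()); print(env.tip_reach)
for n in ["scene","side","wrist"]:
    r=optics.read_camera(n); cv2.imwrite(f"pics/{n}0.png",r["image"]); print(n,r["fx"],r["fy"],r["cx"],r["cy"],r["cam_to_world"].round(3).tolist(), [k for k in r])
E
```

```text
pics
{'time_s': 0.0, 'qpos': array([73.80366309, 18.43889685, -4.01541722, 83.17414375,  1.29712619,
       78.5393428 , -3.25966054]), 'joint_velocities': array([-0.05956228, -0.08455448,  0.12637536, -0.00294524, -0.02038873,
        0.02167532, -0.01927978]), 'effort': array([-4.22207868e-04, -4.91284204e+01, -4.04277295e-01, -3.12526238e+01,
       -6.41124928e-02,  4.37833916e-02,  1.97041340e-04]), 'tool_pos': array([ 0.18987911, -0.62111818,  0.23846995]), 'tool_rot': array([-175.85354307,   89.89269361,  111.1531821 ]), 'force': array([-0.67560517,  0.10962779, -0.34494089]), 'wrist_torque': array([-0.02979956,  0.03984774, -0.0050201 ]), 'grip_width': 0.08688726497882494}
0.017
scene 466.8978125285257 466.8978125285257 314.54252334278596 238.60205283451361 [[0.312, -0.661, 0.683, 1.368], [0.95, 0.202, -0.238, -0.275], [0.019, 0.723, 0.691, 0.883], [0.0, 0.0, 0.0, 1.0]] ['image', 'range_z', 'fx', 'fy', 'cx', 'cy', 'cam_to_world']
side 528.441453998789 528.441453998789 320.47132699372526 246.9316813637165 [[0.996, 0.053, -0.075, 0.479], [-0.091, 0.653, -0.752, -0.93], [0.01, 0.756, 0.655, 0.875], [0.0, 0.0, 0.0, 1.0]] ['image', 'range_z', 'fx', 'fy', 'cx', 'cy', 'cam_to_world']
wrist 344.51924848916184 344.51924848916184 321.9251587121267 243.17416887260333 [[0.293, 0.921, 0.258, 0.26], [-0.956, 0.283, 0.077, -0.599], [-0.002, -0.269, 0.963, 0.384], [0.0, 0.0, 0.0, 1.0]] ['image', 'range_z', 'fx', 'fy', 'cx', 'cy', 'cam_to_world']
```

View pics/scene0.png

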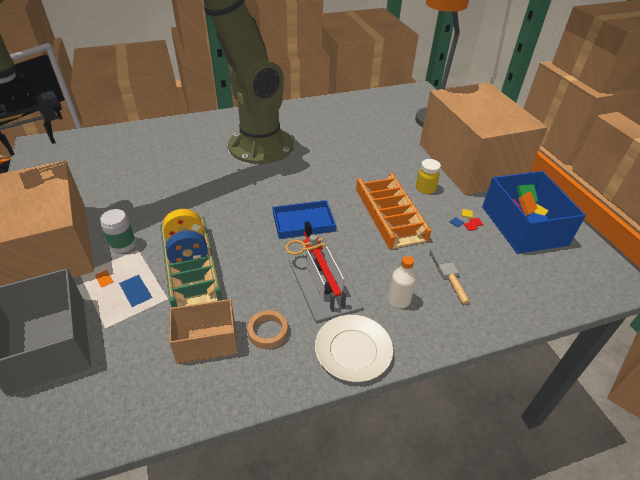

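View pics/side0.png

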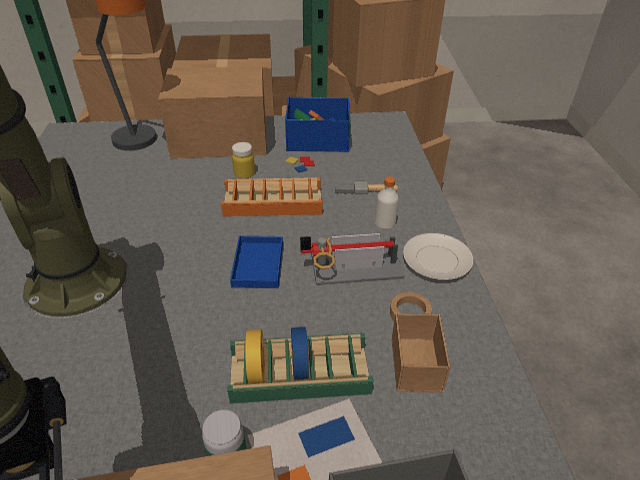

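View pics/wrist0.png

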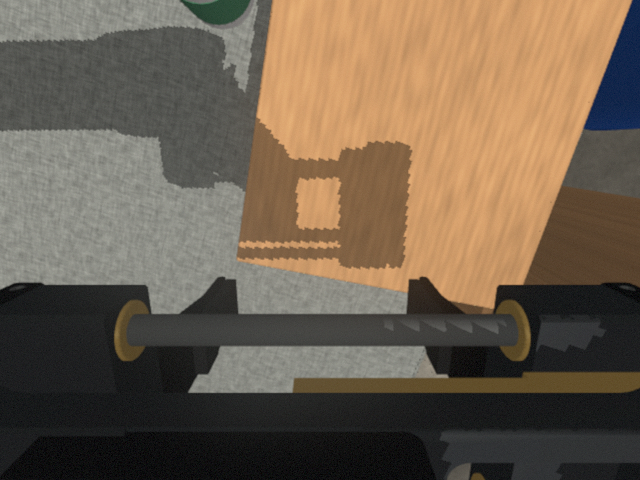

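```bash
cat > h.py <<'E'
from cell import telemetry, optics, env, models
import cv2, numpy as np
from scipy.spatial.transform import Rotation as Rn
def deproj(r,px,z):
    px=np.atleast_2d(px).astype(float); z=np.atleast_1d(z)
    x=(px[:,0]-r["cx"])/r["fx"]*z; y=(px[:,1]-r["cy"])/r["fy"]*z
    P=np.stack([x,-y,-z,np.ones_like(z)])
    return (r["cam_to_world"]@P)[:3].T
def proj(r,P):
    P=np.atleast_2d(P); Q=np.linalg.inv(r["cam_to_world"])@np.c_[P,np.ones(len(P))].T
    x,y,z=Q[0],-Q[1],-Q[2]
    return np.stack([r["fx"]*x/z+r["cx"], r["fy"]*y/z+r["cy"]],1)
def cloud(r,m=None):
    z=r["range_z"]; ok=z>0
    if m is not None: ok&=m
    v,u=np.nonzero(ok)
    return deproj(r,np.c_[u,v],z[v,u]), r["image"][v,u]
def ray_plane(r,px,h):
    a=deproj(r,px,[1.0])[0]; o=r["cam_to_world"][:3,3]; d=a-o
    return o+d*(h-o[2])/d[2]
def tool():
    o=telemetry.get_obs(); p=np.array(o["tool_pos"]); R=Rn.from_euler('xyz',o["tool_rot"],degrees=True).as_matrix()
    return p,R
def rel(p1,R1=None,p0=None,R0=None):
    "shift (mm) & rotvec in tool frame from the current measured pose"
    p,R=tool()
    if p0 is not None:p=p0
    if R0 is not None:R=R0
    s=R.T@(np.array(p1)-p)*1000
    t=np.zeros(3) if R1 is None else Rn.from_matrix(R.T@R1).as_rotvec()
    return s.round(1),t.round(3)
def down(zdir):
    "R with x down, tool z (jaw dir) along horizontal zdir angle (deg)"
    a=np.radians(zdir); z=np.array([np.cos(a),np.sin(a),0]);x=np.array([0,0,-1.]);y=np.cross(z,x)
    return np.stack([x,y,z],1)
def save(name,img): cv2.imwrite("pics/"+name+".png",img)
E
python3 - <<'E'
from h import *
print(tool()[1].round(3))
names=["wheel_red","wheel_blue","wheel_yellow","in_rack","out_rack","stand","clip","tray","keeper_grip","pin_hole","wheel_seat","keeper","glue_bottle","tape_roll","paint_jar","felt_box"]
allP=[];allC=[]
for c in ["scene","side"]:
    r=optics.read_camera(c); np.savez(f"{c}0.npz",**r)
    P,C=cloud(r); allP.append(P);allC.append(C)
    for n in names:
        m=models.masks_of(c,n); l=models.landmark_of(c,n)
        s=[]
        if m:
            Q,_=cloud(r,m[0]["pixels"]); 
            s.append((round(m[0]["confidence"],2),m[0]["pixels"].sum(),np.median(Q,0).round(3) if len(Q) else 0))
        if l:
            rc=l[0]["centre"]; s.append((round(l[0]["confidence"],2),round(rc[1]*640),round(rc[0]*480)))
        print(c,n,s)
P=np.concatenate(allP);C=np.concatenate(allC)
ok=(P[:,0]>0.2)&(P[:,0]<0.95)&(P[:,1]>-0.6)&(P[:,1]<0.45)&(P[:,2]<0.2)
P=P[ok];C=C[ok]; o=np.argsort(P[:,2]);P=P[o];C=C[o]
S=700
im=np.zeros((int(.75*S)+1,int(1.05*S)+1,3),np.uint8)
# up=+x, left=+y
v=((0.95-P[:,0])*S).astype(int);u=((0.45-P[:,1])*S).astype(int)
im[v,u]=C
save("top0",im)
E
```

```text
[[-0.001  0.956  0.292]
 [ 0.001  0.292 -0.956]
 [-1.    -0.    -0.001]]
scene wheel_red []
scene wheel_blue [(0.97, np.int64(1042), array([ 0.516, -0.306,  0.088])), (0.59, 189, 248)]
scene wheel_yellow [(0.97, np.int64(803), array([ 0.432, -0.305,  0.094])), (0.91, 184, 222)]
scene in_rack [(0.77, np.int64(2547), array([ 0.571, -0.304,  0.04 ])), (0.6, 191, 269)]
scene out_rack [(0.73, np.int64(3166), array([0.491, 0.264, 0.037])), (0.76, 389, 214)]
scene stand [(0.59, np.int64(3666), array([ 0.682, -0.009,  0.015])), (0.75, 325, 284)]
scene clip [(0.73, np.int64(221), array([ 0.585, -0.03 ,  0.07 ])), (0.46, 290, 247)]
scene tray [(0.93, np.int64(1696), array([0.413, 0.02 , 0.007])), (0.98, 300, 221)]
scene keeper_grip [(0.61, np.int64(529), array([ 0.643, -0.003,  0.065])), (0.85, 308, 227)]
scene pin_hole [(0.57, np.int64(3684), array([ 0.681, -0.008,  0.015])), (0.55, 318, 244)]
scene wheel_seat [(0.58, np.int64(3450), array([ 0.685, -0.008,  0.016])), (0.75, 324, 260)]Traceback (most recent call last):
  File "<stdin>", line 9, in <module>
ValueError: it knows: bead_can, brush, clip, felt_box, glue_bottle, in_rack, keeper_grip, out_rack, paint_jar, pin_hole, stand, tape_roll, tray, wheel_blue, wheel_red, wheel_seat, wheel_yellow
```

Run:
```python
from h import *
names=["wheel_red","wheel_blue","wheel_yellow","in_rack","out_rack","stand","clip","tray","keeper_grip","pin_hole","wheel_seat"]
c="side"
r=optics.read_camera(c); np.savez(f"{c}0.npz",**r)
masks={}
for n in names:
        m=models.masks_of(c,n); l=models.landmark_of(c,n)
        s=[]
        if m:
            masks[n]=m[0]["pixels"]
            Q,_=cloud(r,m[0]["pixels"]); 
            s.append((round(m[0]["confidence"],2),m[0]["pixels"].sum(),np.median(Q,0).round(3) if len(Q) else 0))
        if l:
            rc=l[0]["centre"]; s.append((round(l[0]["confidence"],2),round(rc[1]*640),round(rc[0]*480)))
        print(c,n,s)
np.savez("sidemasks0.npz",**masks)
allP=[];allC=[]
for c in ["scene","side"]:
    P,C=cloud(np.load(f"{c}0.npz")); allP.append(P);allC.append(C)
P=np.concatenate(allP);C=np.concatenate(allC)
ok=(P[:,0]>0.2)&(P[:,0]<0.95)&(P[:,1]>-0.6)&(P[:,1]<0.45)&(P[:,2]<0.2)
P=P[ok];C=C[ok]; o=np.argsort(P[:,2]);P=P[o];C=C[o]
S=700
im=np.zeros((int(.75*S)+1,int(1.05*S)+1,3),np.uint8)
# up=+x, left=+y
v=((0.95-P[:,0])*S).astype(int);u=((0.45-P[:,1])*S).astype(int)
im[v,u]=C
save("top0",im)
```

```text
side wheel_red [(0.24, np.int64(941), array([ 0.423, -0.328,  0.099]))]
side wheel_blue [(0.89, np.int64(866), array([ 0.504, -0.331,  0.102])), (0.61, 296, 351)]
side wheel_yellow [(0.86, np.int64(908), array([ 0.422, -0.328,  0.101])), (0.75, 255, 356)]
side in_rack [(0.77, np.int64(7152), array([ 0.524, -0.312,  0.031])), (0.62, 297, 372)]
side out_rack [(0.59, np.int64(3668), array([0.464, 0.278, 0.03 ])), (0.55, 275, 202)]
side stand [(0.93, np.int64(3644), array([ 0.655, -0.022,  0.034])), (0.77, 358, 263)]
side clip [(0.73, np.int64(224), array([ 0.583, -0.032,  0.068])), (0.64, 327, 262)]
side tray [(0.89, np.int64(2390), array([0.42 , 0.024, 0.006])), (0.92, 261, 263)]
side keeper_grip [(0.68, np.int64(734), array([ 0.611, -0.002,  0.064])), (0.89, 302, 242)]
side pin_hole [(0.62, np.int64(3929), array([ 0.653, -0.022,  0.034])), (0.92, 321, 247)]
side wheel_seat [(0.84, np.int64(3869), array([ 0.653, -0.022,  0.034])), (0.57, 356, 236)]
```

View pics/top0.png

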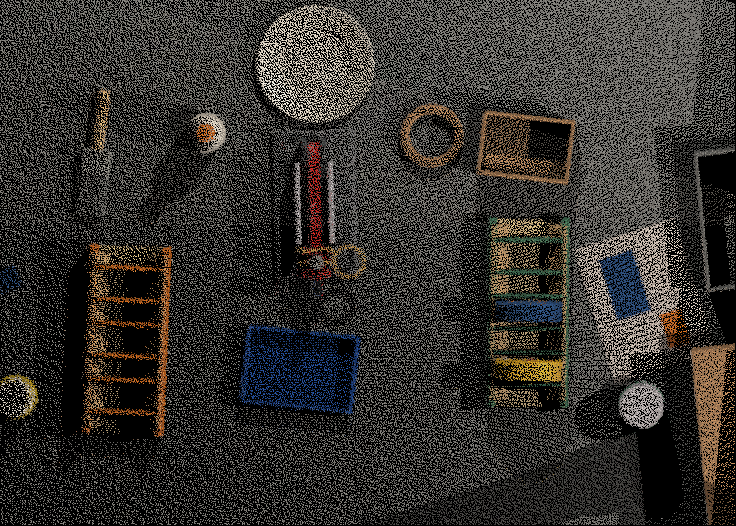

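```bash
cat >> h.py <<'E'
def tri(obs):
    "obs: list of (cam, px) -> least-squares 3D point, residual mm"
    A=np.zeros((3,3));b=np.zeros(3);L=[]
    for r,px in obs:
        o=r["cam_to_world"][:3,3];d=deproj(r,px,[1.0])[0]-o;d/=np.linalg.norm(d)
        M=np.eye(3)-np.outer(d,d);A+=M;b+=M@o;L.append((M,o))
    p=np.linalg.solve(A,b);return p,[round(1000*float(np.linalg.norm(M@(p-o))),1) for M,o in L]
def rect(P):
    "min area rect of xy -> centre, long side, short side, yaw of long side deg in (-90,90]"
    (cx,cy),(w,h),a=cv2.minAreaRect((P[:,:2]*1000).astype(np.float32))
    if w<h:w,h,a=h,w,a+90
    a=(a+90)%180-90
    return np.array([cx,cy]).round(1),round(w,1),round(h,1),round(a,2)
E
python3 - <<'E'
from h import *
a=np.load("scene0.npz");b=np.load("side0.npz");a=dict(a);b=dict(b)
for n,p,q in [("grip",(308,227),(302,242)),("pin",(318,244),(321,247)),("seat",(324,260),(356,236)),("stand",(325,284),(358,263)),("clip",(290,247),(327,262)),("tray",(300,221),(261,263)),("out",(389,214),(275,202)),("in",(191,269),(297,372)),("blue",(189,248),(296,351)),("yel",(184,222),(255,356))]:
    x,e=tri([(a,p),(b,q)]);print(n,x.round(4),e)
P1,C1=cloud(a);P2,C2=cloud(b);P=np.r_[P1,P2];C=np.r_[C1,C2].astype(int);src=np.r_[np.zeros(len(P1)),np.ones(len(P2))]
hsv=cv2.cvtColor(C.astype(np.uint8)[None],cv2.COLOR_BGR2HSV)[0].astype(int)
def sel(x0,x1,y0,y1,z0,z1):return (P[:,0]>x0)&(P[:,0]<x1)&(P[:,1]>y0)&(P[:,1]<y1)&(P[:,2]>z0)&(P[:,2]<z1)
for s in (0,1,None):
    k=np.ones(len(P),bool) if s is None else src==s
    m=k&sel(.3,.7,.15,.4,.01,.06)&(hsv[:,1]>120)&(hsv[:,0]<20);print(s,"out",rect(P[m]),np.percentile(P[m][:,2],[50,98]))
    m=k&sel(.3,.7,-.42,-.2,.01,.06)&(hsv[:,1]>60)&(hsv[:,0]>40)&(hsv[:,0]<90);print(s,"in",rect(P[m]))
    m=k&sel(.33,.5,-.1,.13,.01,.03)&(hsv[:,1]>120)&(hsv[:,0]>100);print(s,"tray",rect(P[m]))
    m=k&sel(.5,.8,-.1,.1,.07,.12)&(hsv[:,1]>150)&((hsv[:,0]<8)|(hsv[:,0]>172))
    Q=P[m];ax=np.linalg.svd(Q[:,:2]-Q[:,:2].mean(0))[2][0];print("bar",rect(Q),np.degrees(np.arctan2(ax[1],ax[0])),np.median(Q,0))
    m=k&sel(.5,.85,-.1,.1,.004,.02);print("base",rect(P[m]))
    m=k&sel(.5,.7,-.12,.0,.05,.09)&(hsv[:,1]>120)&(hsv[:,0]>12)&(hsv[:,0]<30);print("clip",rect(P[m]),np.median(P[m],0))
E
```

```text
grip [ 5.298e-01 -5.000e-04  8.220e-02] [1.0, 1.0]
pin [0.574  0.0112 0.0566] [1.4, 1.4]
seat [ 6.564e-01 -3.000e-04  8.960e-02] [2.9, 2.9]
stand [0.6642 0.0009 0.0068] [0.6, 0.6]
clip [ 0.5809 -0.0636  0.0752] [0.5, 0.5]
tray [0.4311 0.0079 0.0163] [0.6, 0.6]
out [0.4705 0.2632 0.0096] [0.3, 0.3]
in [ 0.5016 -0.3027 -0.0027] [5.3, 5.3]
blue [ 0.4988 -0.2987  0.0644] [1.1, 1.1]
yel [ 0.4179 -0.3034  0.0742] [6.2, 6.2]
0 out (array([463.8, 269.5]), 272.3, 120.1, -2.2) [0.03898456 0.05103976]
0 in (array([ 505. , -305.8]), 270.6, 115.2, -0.38)
0 tray (array([421.8,  19.3]), 160.7, 118.3, 84.45)
bar (array([637.6,  -8.2]), 129.5, 30.5, -1.68) 3.0641611027044844 [6.34340110e-01 4.59148014e-04 7.05542348e-02]
base (array([ 6.751e+02, -1.000e-01]), 349.6, 199.5, 0.01)
clip (array([576.3, -37.7]), 70.1, 51.1, -82.14) [ 0.58259428 -0.03898833  0.06951259]
1 out (array([462.8, 269.4]), 269.4, 126.0, -3.57) [0.03529384 0.05042279]
1 in (array([ 503.6, -304. ]), 269.3, 119.8, -0.57)
1 tray (array([422.3,  22.3]), 164.1, 109.8, 84.0)
bar (array([540.4,  -8.7]), 0.0, 0.0, 0.0) 0.0 [ 0.54035761 -0.00866334  0.09258823]
base (array([675.2,  -2. ]), 351.9, 192.9, -1.13)
clip (array([574.5, -38.3]), 68.1, 46.9, -85.77) [ 0.57799791 -0.03737667  0.06808935]
None out (array([463.9, 272.2]), 272.2, 126.8, -2.14) [0.03803626 0.05076996]
None in (array([ 504.7, -304. ]), 271.5, 119.8, -0.57)
None tray (array([422.1,  21.7]), 165.5, 118.3, 84.45)
bar (array([621.4,  -7.7]), 162.0, 30.5, -1.68) 3.176967185543358 [ 0.58836711 -0.00422469  0.07087203]
base (array([ 6.751e+02, -1.000e-01]), 349.8, 199.5, 0.03)
clip (array([575.9, -37.7]), 70.1, 51.9, -82.14) [ 0.57886816 -0.03849151  0.06887719]
```

Run:
```python
from h import *
a=cv2.imread("pics/scene0.png")[200:330,250:380];b=cv2.imread("pics/side0.png")[215:295,225:425]
save("crop0",np.vstack([cv2.resize(a,(520,300),interpolation=cv2.INTER_CUBIC)[:, :520] if 0 else cv2.resize(a,(520,520))[:300],cv2.resize(b,(520,208),interpolation=cv2.INTER_CUBIC)]))
```

```text
(no output)
```

View pics/crop0.png

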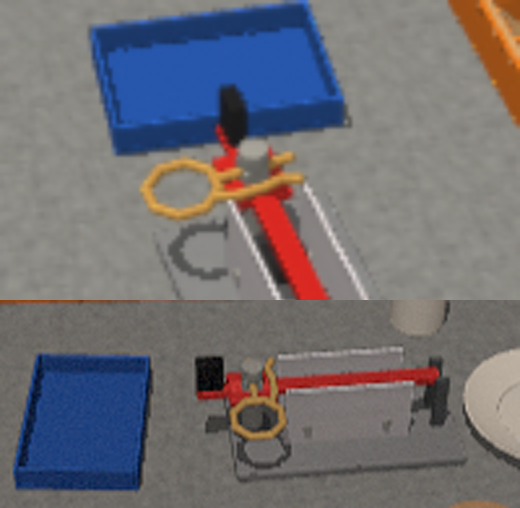

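Run:
```python
from h import *
print(rel([.63,-.09,.27],down(0)))
P=np.r_[cloud(dict(np.load("scene0.npz")))[0],cloud(dict(np.load("side0.npz")))[0]]
m=(P[:,0]<.5)&(P[:,0]>0.1)&(P[:,1]<-.45)&(P[:,1]>-.8)&(P[:,2]>.01)&(P[:,2]<.35)
print(np.percentile(P[m][:,2],[50,90,99]),P[m].min(0),P[m].max(0))
```

```text
(array([ -30.5,  576.2, -379.7]), array([-1.274,  0.   ,  0.   ]))
[0.1605007  0.33137823 0.34568191] [ 0.1297881  -0.73206466  0.01004276] [ 0.47570096 -0.45001824  0.34994948]
```

Run:
```python
from h import *
r=optics.read_camera("wrist")
for px in [(350,50),(350,200),(300,270),(500,50),(260,100)]:
    z=r["range_z"][px[1],px[0]];print(px,deproj(r,[px],[z])[0].round(3))
```

```text
(350, 50) [ 0.317 -0.599  0.161]
(350, 200) [ 0.233 -0.627  0.16 ]
(300, 270) [ 0.177 -0.609  0.16 ]
(500, 50) [ 0.343 -0.683  0.16 ]
(260, 100) [ 0.275 -0.555  0.16 ]
```

Box top at 0.16 m; tips at 0.22 m clear it. I'll move.

```bash
python3 -m pendant '[[87,[-30,34,-22],[-0.1,0,0]],[87,[-30,68,-45],[-0.2,0,0]],[87,[-30,102,-67],[-0.3,0,0]],[87,[-30,136,-90],[-0.4,0,0]],[87,[-30,170,-112],[-0.5,0,0]],[87,[-30,204,-134],[-0.6,0,0]],[87,[-30,238,-157],[-0.7,0,0]],[87,[-30,272,-179],[-0.8,0,0]],[87,[-30,306,-202],[-0.9,0,0]],[87,[-30,340,-224],[-1.0,0,0]]]' 20; python3 -c "
from h import *
print(rel([.63,-.09,.27],down(0)))"
```

```text
time_s: 3.38
tool_pos: [0.4507, -0.306, 0.27]
tool_rot: [-41.7, 89.9, -57.1]
force: [0.8, 0.1, -0.9]
grip_width: 0.0873
(array([-1.000e-01,  2.559e+02,  1.154e+02]), array([-0.269,  0.001,  0.001]))
```

```bash
python3 -m pendant '[[87,[0,36,16],[-0.09,0,0]],[87,[0,72,32],[-0.18,0,0]],[87,[0,108,48],[-0.27,0,0]],[87,[0,144,65],[-0.27,0,0]],[87,[0,180,81],[-0.27,0,0]],[87,[0,216,97],[-0.27,0,0]],[87,[0,256,115],[-0.27,0,0]],[87,[0,256,115],[-0.27,0,0]]]' 20
python3 - <<'E'
from h import *
r=optics.read_camera("wrist");np.savez("w1.npz",**r);save("w1",r["image"])
for n in ["clip","stand","keeper_grip","pin_hole","wheel_seat","tray"]:
    l=models.landmark_of("wrist",n); print(n,[(round(x["confidence"],2),round(x["centre"][1]*640,1),round(x["centre"][0]*480,1)) for x in l[:2]])
print(tool()[0], r["cam_to_world"].round(3).tolist())
E
```

```text
time_s: 4.05
tool_pos: [0.633, -0.0824, 0.2692]
tool_rot: [71.6, 89.6, 72.0]
force: [-1.4, 1.9, 0.1]
grip_width: 0.0868
clip [(0.83, 267.4, 184.8)]
stand [(0.61, 348.8, 136.6)]
keeper_grip [(0.66, 217.9, 140.0)]
pin_hole [(0.86, 260.0, 138.8)]
wheel_seat [(0.86, 351.2, 135.8), (0.58, 259.7, 136.1)]
tray [(0.88, 134.6, 120.8), (0.55, 217.3, 139.4)]
[ 0.62902883 -0.09487163  0.26968592] [[1.0, -0.007, -0.004, 0.632], [0.008, 0.965, 0.262, -0.009], [0.002, -0.262, 0.965, 0.415], [0.0, 0.0, 0.0, 1.0]]
```

View pics/w1.png

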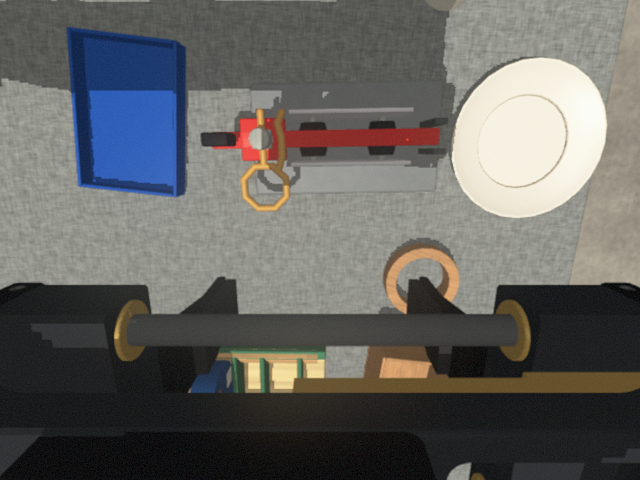

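Run:
```python
from h import *
r=optics.read_camera("wrist");np.savez("w2.npz",**r);save("w2",r["image"])
P,C=cloud(r);hsv=cv2.cvtColor(C[None],cv2.COLOR_BGR2HSV)[0].astype(int)
red=(hsv[:,1]>150)&((hsv[:,0]<8)|(hsv[:,0]>172))&(abs(P[:,1])<.05)&(P[:,2]>.03)
Q=P[red];Q2=Q[(Q[:,0]>.62)];
ax=np.linalg.svd(Q2[:,:2]-Q2[:,:2].mean(0),full_matrices=False)[2][0];print("bar",Q2.mean(0),np.degrees(np.arctan(ax[1]/ax[0])),Q.min(0),Q.max(0))
br=(hsv[:,1]>110)&(hsv[:,0]>12)&(hsv[:,0]<28)&(P[:,1]>-.1)&(P[:,1]<.05)&(abs(P[:,0]-.58)<.06)&(P[:,2]>.05)
Q=P[br];print("clip",Q.min(0),Q.max(0),np.median(Q,0));L=Q[Q[:,1]<-.02]
f=lambda c:np.hypot(L[:,0]-c[0],L[:,1]-c[1])-c[2]
from scipy.optimize import least_squares as ls
s=ls(f,[.58,-.045,.022],loss="soft_l1",f_scale=.002);print("loop",s.x,s.cost)
pin=(hsv[:,1]<60)&(P[:,2]>.08)&(P[:,2]<.095)&(np.hypot(P[:,0]-.575,P[:,1])<.03);print("pin",np.median(P[pin],0),P[pin].min(0),P[pin].max(0))
ch=(hsv[:,1]<60)&(P[:,2]>.068)&(P[:,2]<.08)&(P[:,0]>.59)&(P[:,0]<.75)&(abs(P[:,1])<.05)
for sgn in (1,-1):
    Q=P[ch&(P[:,1]*sgn>.012)];ax=np.polyfit(Q[:,0],Q[:,1],1);print("cheek",len(Q),Q.min(0),Q.max(0),ax,np.median(Q,0))
gb=(C.max(1)<50)&(P[:,2]>.075)&(P[:,2]<.11)&(abs(P[:,0]-.54)<.03)&(abs(P[:,1])<.03);print("grip",P[gb].min(0),P[gb].max(0),np.median(P[gb],0))
base=(P[:,2]>.003)&(P[:,2]<.02)&(P[:,0]>.53)&(P[:,0]<.79)&(abs(P[:,1])<.08)
print("base",rect(P[base]))
print(tool()[0])
```

```text
bar [0.68272527 0.00322078 0.06410842] 1.3519026493104083 [ 0.52639185 -0.01933392  0.03513434] [0.74581555 0.0201173  0.08559715]
clip [ 0.54399446 -0.08828359  0.06409127] [0.63999813 0.02760483 0.37529119] [ 0.58994064 -0.06409555  0.34035499]
loop [ 0.61084372 -0.03564296  0.03999603] 0.02709780579183102
pin [ 5.74145869e-01 -1.34827258e-04  8.72922282e-02] [ 0.54748062 -0.00888695  0.08018155] [0.58397878 0.00990246 0.09484986]
cheek 767 [0.60085254 0.01553403 0.06801603] [0.7496826  0.02976489 0.07775484] [-0.01498413  0.03526816] [0.66362117 0.02567805 0.07501264]
cheek 531 [ 0.60240683 -0.02435194  0.06819958] [ 0.74973997 -0.01217995  0.07768887] [ 0.03152417 -0.04235266] [ 0.66056407 -0.02164293  0.07524276]
grip [ 0.52777549 -0.00645403  0.07563331] [0.54837772 0.00441103 0.09800678] [ 0.54792625 -0.00128765  0.09146195]
base (array([665.3,   3. ]), 253.7, 139.8, 4.57)
[ 0.62906631 -0.09468102  0.26975199]
```

Run:
```python
from h import *
r=dict(np.load("w2.npz"))
for px,h in [((266,187),.0685),((267.4,184.8),.0685),((260,138),.087),((263,112),.0685),((263,160),.0685),((244,187),.0685),((289,187),.0685),((266,209),.0685),((351.2,135.8),.082),((217.9,140),.082),((440,137),.066)]:
    print(px,ray_plane(r,[px],h).round(4))
im=r["image"][90:230,190:330];save("crop2",cv2.resize(im,(700,700),interpolation=cv2.INTER_CUBIC)[:600])
```

```text
(266, 187) [ 0.573  -0.0588  0.0685]
(267.4, 184.8) [ 0.5745 -0.0566  0.0685]
(260, 138) [ 0.5728 -0.0124  0.087 ]
(263, 112) [0.5737 0.0115 0.0685]
(263, 160) [ 0.5714 -0.0325  0.0685]
(244, 187) [ 0.551  -0.0586  0.0685]
(289, 187) [ 0.596  -0.0589  0.0685]
(266, 209) [ 0.5718 -0.081   0.0685]
(351.2, 135.8) [ 0.6562 -0.0109  0.082 ]
(217.9, 140) [ 0.5328 -0.0137  0.082 ]
(440, 137) [ 0.7435 -0.0121  0.066 ]
```

View pics/crop2.png

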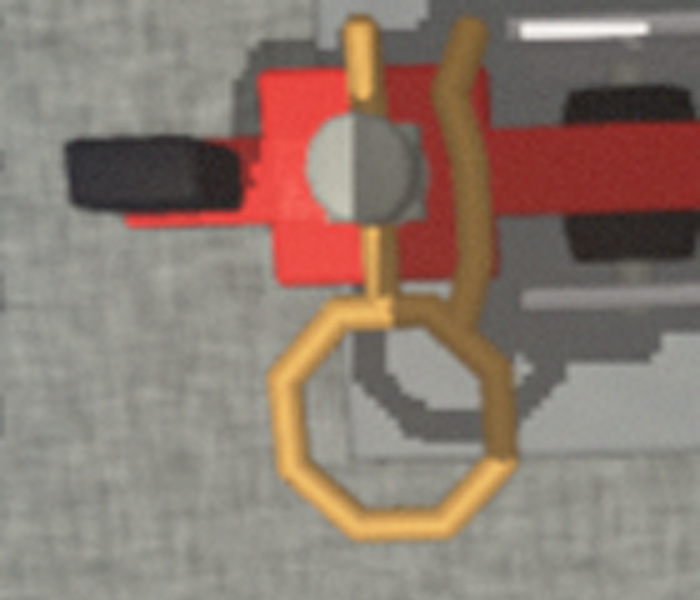

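Run:
```python
from h import *
r=dict(np.load("w2.npz"))
for n,px,h in [("loop",(268.6,173.2),.0685),("pin",(262.6,123.4),.087),("leg tip",(262,93.5),.0685),("leg base",(266,150),.0685),("grip",(220.6,125),.097),("bar",(325,125.3),.066)]:
    c=np.array(px);print(n,ray_plane(r,[px],h).round(4))
print(np.linalg.inv(np.eye(3))[0],tool())
c=ray_plane(r,[(268.6,173.2)],.0685)
print(rel([c[0],c[1],.10],down(0)))
```

```text
loop [ 0.5762 -0.0452  0.0685]
pin [5.758e-01 2.000e-04 8.700e-02]
leg tip [0.5736 0.0277 0.0685]
leg base [ 0.5748 -0.0231  0.0685]
grip [ 0.5406 -0.0015  0.097 ]
bar [ 6.322e-01 -6.000e-04  6.600e-02]
[1. 0. 0.] (array([ 0.62906631, -0.09468102,  0.26975199]), array([[-2.30486084e-05,  6.94436360e-03,  9.99975887e-01],
       [-1.19328300e-03,  9.99975175e-01, -6.94438616e-03],
       [-9.99999288e-01, -1.19341429e-03, -1.47614452e-05]]))
(array([169.7,  49.3, -53.2]), array([-0.007, -0.   ,  0.001]))
```

```bash
python3 -m pendant '[[87,[35,49,-53],[-0.04,0,0]],[87,[70,49,-53],[-0.04,0,0]],[87,[105,49,-53],[-0.04,0,0]],[87,[140,49,-53],[-0.04,0,0]],[87,[160,49,-53],[-0.04,0,0]],[87,[160,49,-53],[-0.04,0,0]],[87,[160,49,-53],[-0.04,0,0]],[87,[160,49,-53],[-0.04,0,0]]]' 20
python3 - <<'E'
from h import *
print(rel([.5762,-.0452,.0765],down(2)))
r=optics.read_camera("side");save("s3",cv2.resize(r["image"][180:320,230:430],(800,560)))
E
```

```text
time_s: 5.12
tool_pos: [0.5784, -0.0441, 0.1117]
tool_rot: [-10.5, 89.8, -8.5]
force: [0.1, -0.5, -0.1]
grip_width: 0.0868
(array([35.2, -1. , -2.3]), array([-0.   ,  0.003,  0.001]))
```

View pics/s3.png

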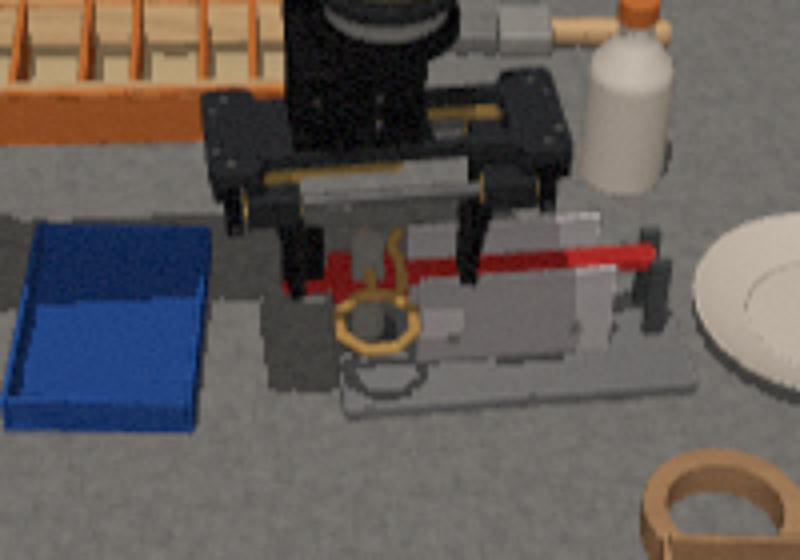

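The picture shows the open fingers straddling the loop. Descend and grip.

```bash
python3 -m pendant '[[87,[20,-1,-2],[0,0,0]],[87,[35,-1,-2],[0,0,0]],[87,[35,-1,-2],[0,0,0]],[87,[35,-1,-2],[0,0,0]],[40,[35,-1,-2],[0,0,0]],[40,[35,-1,-2],[0,0,0]],[40,[35,-1,-2],[0,0,0]],[40,[35,-1,-2],[0,0,0]],[40,[35,-1,-2],[0,0,0]],[40,[35,-1,-2],[0,0,0]]]' 25
python3 - <<'E'
from h import *
print(telemetry.get_obs()["grip_width"],tool()[0],rel([.5762,-.0452,.0765],down(2)))
E
```

```text
time_s: 6.0
tool_pos: [0.575, -0.0445, 0.0747]
tool_rot: [-40.8, 90.0, -38.7]
force: [-0.4, -1.1, -0.7]
grip_width: 0.0549
0.05491780904375451 [ 0.57499456 -0.04450855  0.07473631] (array([-1.8, -0.7,  1.2]), array([0.001, 0.   , 0.   ]))
```

```bash
python3 -m pendant '[[40,[0,0,0],[0,0,0]],[40,[0,0,0],[0,0,0]],[40,[0,0,0],[0,0,0]],[40,[0,-10,0],[0,0,0]],[40,[0,-20,0],[0,0,0]],[40,[0,-35,0],[0,0,0]],[40,[0,-50,0],[0,0,0]],[40,[0,-70,0],[0,0,0]],[40,[0,-90,0],[0,0,0]],[40,[0,-90,0],[0,0,0]]]' 30
python3 - <<'E'
from h import *
r=optics.read_camera("side");save("s4",cv2.resize(r["image"][180:340,210:430],(800,582)))
r=optics.read_camera("wrist");save("w4",r["image"])
E
```

```text
time_s: 6.83
tool_pos: [0.5773, -0.1421, 0.074]
tool_rot: [-105.0, 89.8, -103.4]
force: [-0.0, -1.3, -1.4]
grip_width: 0.0479
```

View pics/s4.png

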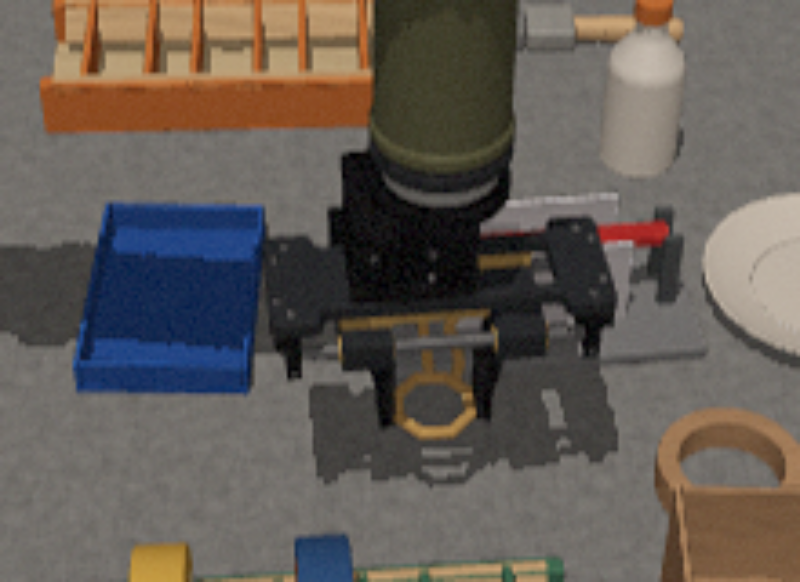

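View pics/w4.png

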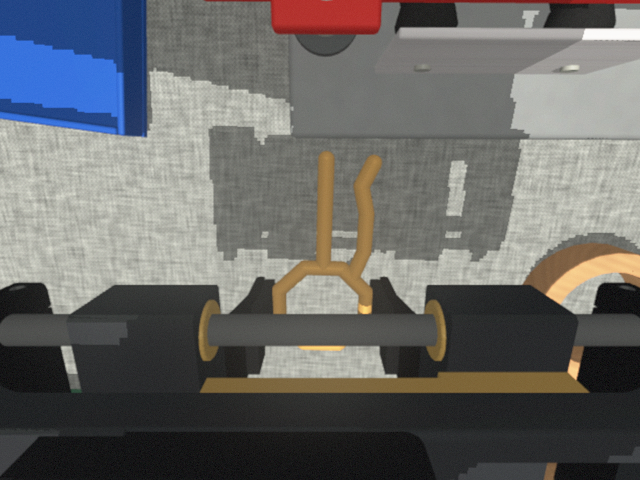

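```bash
python3 -m pendant '[[40,[-40,0,0],[0,0,0]],[40,[-80,0,0],[0,0,0]],[40,[-90,0,0],[0,0,0]],[40,[-90,0,0],[0,0,0]]]' 30;python3 -c "
from h import *
print(rel([.424,-.0035,.165],down(-5.5)))"
```

```text
time_s: 7.27
tool_pos: [0.5809, -0.1337, 0.1689]
tool_rot: [-17.5, 89.6, -15.4]
force: [0.8, -0.0, -0.8]
grip_width: 0.0479
(array([   2.5,  136. , -151.9]), array([0.133, 0.008, 0.002]))
```

```bash
python3 -m pendant '[[40,[0,25,-28],[0.03,0,0]],[40,[0,50,-56],[0.06,0,0]],[40,[0,75,-84],[0.09,0,0]],[40,[0,100,-112],[0.12,0,0]],[40,[0,125,-140],[0.133,0,0]],[40,[0,136,-152],[0.133,0,0]],[40,[0,136,-152],[0.133,0,0]],[40,[0,136,-152],[0.133,0,0]]]' 30;python3 - <<'E'
from h import *
print(rel([.424,-.0035,.028],down(-5.5)),tool())
r=optics.read_camera("wrist");np.savez("w5.npz",**r);save("w5",r["image"])
r=optics.read_camera("side");save("s5",cv2.resize(r["image"][180:340,210:430],(800,582)))
E
```

```text
time_s: 7.93
tool_pos: [0.4204, -0.0037, 0.1637]
tool_rot: [-106.1, 89.9, -111.5]
force: [0.3, -0.1, -0.6]
grip_width: 0.0478
(array([135.7,   0.7,   3.6]), array([ 0.001, -0.   ,  0.002])) (array([ 0.42039084, -0.00366934,  0.16372269]), array([[-6.55082382e-04,  9.50759960e-02,  9.95469802e-01],
       [-1.66225078e-03,  9.95468536e-01, -9.50769690e-02],
       [-9.99998404e-01, -1.71700371e-03, -4.94073751e-04]]))
```

View pics/w5.png

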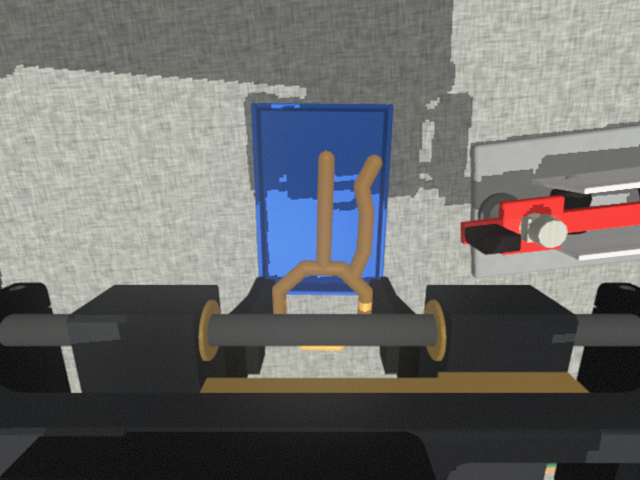

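View pics/s5.png

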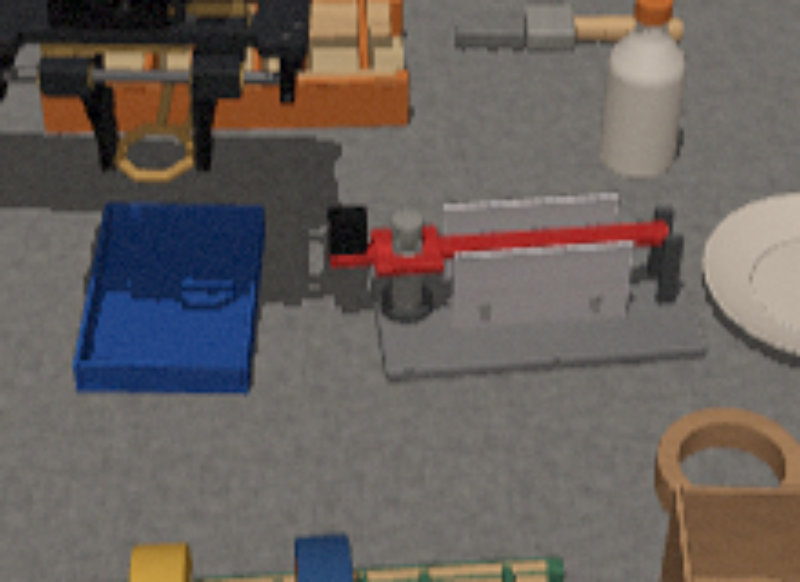

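Run:
```python
from h import *
r=dict(np.load("w5.npz"))
for p in [(253,104),(391,104),(258,278),(384,278),(322,292)]: print(p,ray_plane(r,[p],.025).round(4))
```

```text
(253, 104) [0.3771 0.107  0.025 ]
(391, 104) [0.4828 0.097  0.025 ]
(258, 278) [ 0.3602 -0.0351  0.025 ]
(384, 278) [ 0.4708 -0.0456  0.025 ]
(322, 292) [ 0.4151 -0.0538  0.025 ]
```

```bash
python3 -m pendant '[[40,[30,1,-2],[0,0,0]],[40,[60,1,-2],[0,0,0]],[40,[85,1,-2],[0,0,0]],[40,[105,1,-2],[0,0,0]],[40,[120,1,-2],[0,0,0]],[40,[133,1,-2],[0,0,0]],[40,[133,1,-2],[0,0,0]],[58,[133,1,-2],[0,0,0]],[58,[133,1,-2],[0,0,0]],[58,[133,1,-2],[0,0,0]]]' 30;python3 - <<'E'
from h import *
print(tool()[0])
r=optics.read_camera("wrist");np.savez("w6.npz",**r);save("w6",r["image"])
r=optics.read_camera("side");save("s6",cv2.resize(r["image"][180:340,210:430],(800,582)))
E
```

```text
time_s: 8.87
tool_pos: [0.4207, -0.003, 0.0324]
tool_rot: [2.5, 89.9, -3.1]
force: [-0.2, -0.2, 0.2]
grip_width: 0.056
[ 0.42065013 -0.00300001  0.03242514]
```

View pics/w6.png

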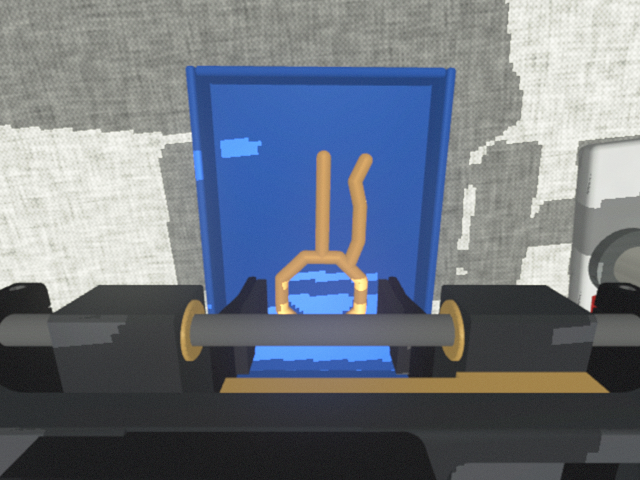

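View pics/s6.png

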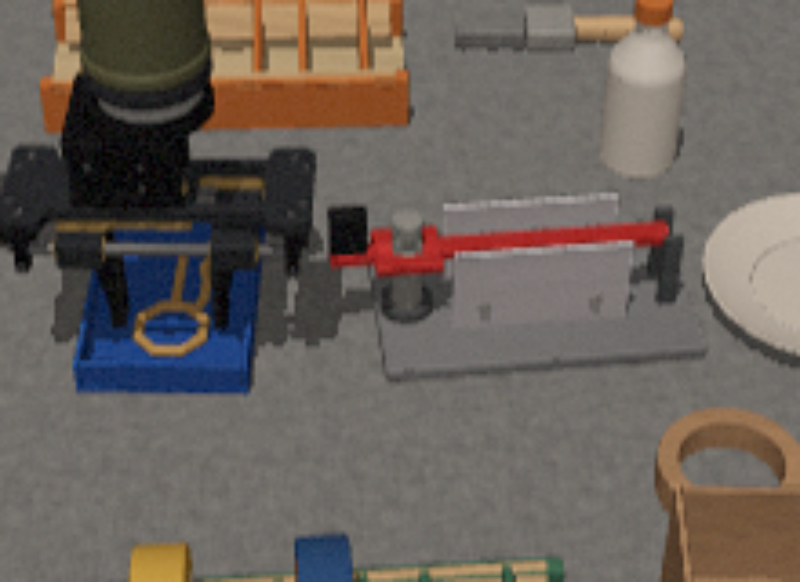

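```bash
python3 -m pendant '[[58,[-20,0,0],[0,0,0]],[58,[-50,0,0],[0,0,0]],[58,[-90,0,0],[0,0,0]],[58,[-130,0,0],[0,0,0]],[58,[-140,0,0],[0,0,0]]]' 30;python3 - <<'E'
from h import *
o=telemetry.get_obs();print(o["qpos"].round(1))
print(rel([.536,-.001,.17],down(91.5)),tool()[0])
r=dict(np.load("w2.npz"));P,C=cloud(r);hsv=cv2.cvtColor(C[None],cv2.COLOR_BGR2HSV)[0].astype(int)
red=(hsv[:,1]>150)&((hsv[:,0]<8)|(hsv[:,0]>172))&(abs(P[:,1])<.05)&(P[:,2]>.03)
for a,b in [(.52,.53),(.53,.54),(.54,.55),(.555,.57),(.58,.59),(.6,.65),(.65,.7),(.7,.75)]:
    Q=P[red&(P[:,0]>a)&(P[:,0]<b)];print(a,len(Q),np.percentile(Q,[10,50,90],axis=0).round(3)[:,1:].tolist() if len(Q) else "")
r=optics.read_camera("wrist");np.savez("w7.npz",**r);save("w7",r["image"])
E
```

```text
time_s: 9.38
tool_pos: [0.4231, -0.0027, 0.178]
tool_rot: [-10.6, 89.4, -16.1]
force: [1.2, 1.2, -0.0]
grip_width: 0.0578
[ 40.1  -7.9 -39.9 117.2  -5.2  68.4  -3.2]
(array([  9.2,  12.6, 112.1]), array([-1.694,  0.006,  0.011])) [ 0.42313105 -0.00272412  0.17803054]
0.52 9 [[-0.008, 0.064], [-0.008, 0.065], [-0.007, 0.067]]
0.53 21 [[-0.008, 0.063], [-0.007, 0.064], [-0.007, 0.066]]
0.54 71 [[-0.008, 0.063], [-0.005, 0.065], [0.006, 0.075]]
0.555 466 [[-0.016, 0.063], [-0.002, 0.064], [0.017, 0.065]]
0.58 247 [[-0.016, 0.063], [-0.003, 0.064], [0.017, 0.066]]
0.6 896 [[-0.005, 0.063], [0.002, 0.064], [0.008, 0.065]]
0.65 900 [[-0.003, 0.063], [0.003, 0.064], [0.009, 0.066]]
0.7 805 [[-0.002, 0.063], [0.004, 0.064], [0.01, 0.065]]
```

View pics/w7.png

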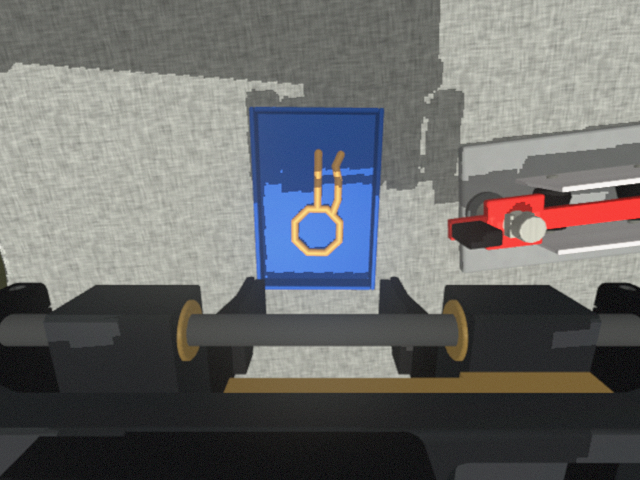

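The clip is in the tray. Now to the grip tab.

```bash
python3 -m pendant '[[58,[9,1,12],[-0.12,0,0]],[58,[9,2,24],[-0.24,0,0]],[58,[9,4,36],[-0.36,0,0]],[58,[9,6,48],[-0.48,0,0]],[58,[9,7,60],[-0.6,0,0]],[58,[9,8,72],[-0.72,0,0]],[58,[9,9,84],[-0.84,0,0]],[58,[9,10,96],[-0.96,0,0]],[58,[9,11,105],[-1.08,0,0]],[58,[9,12,112],[-1.2,0,0]]]' 30; python3 -c "
from h import *
print(rel([.536,-.001,.17],down(91.5)),tool()[0],telemetry.get_obs()['qpos'].round(1))"
```

```text
time_s: 10.27
tool_pos: [0.5325, -0.0017, 0.1618]
tool_rot: [79.5, 90.0, 143.1]
force: [-0.5, -0.1, -0.2]
grip_width: 0.058
(array([-8.2, -2.8,  2.1]), array([-0.488,  0.   , -0.   ])) [ 0.53252614 -0.00166378  0.16182032] [ 36.9  11.1 -43.5 104.3   8.2  67.8  54.4]
```

```bash
python3 -m pendant '[[58,[0,-1,1],[-0.12,0,0]],[58,[0,-3,2],[-0.24,0,0]],[58,[0,-3,2],[-0.36,0,0]],[58,[0,-3,2],[-0.488,0,0]],[58,[0,-3,2],[-0.488,0,0]],[58,[0,-3,2],[-0.488,0,0]]]' 30
python3 - <<'E'
from h import *
r=optics.read_camera("wrist");save("w8",r["image"])
r=optics.read_camera("side");save("s8",cv2.resize(r["image"][180:340,210:430],(800,582)))
print(rel([.536,-.001,.09],down(91.5)),tool()[0],telemetry.get_obs()['qpos'].round(1))
E
```

```text
time_s: 10.77
tool_pos: [0.5354, -0.0013, 0.162]
tool_rot: [78.8, 90.0, 169.7]
force: [-0.1, -0.4, -0.4]
grip_width: 0.0579
(array([72.2, -0.5,  0.3]), array([-0.009, -0.   , -0.   ])) [ 0.53548116 -0.00131488  0.16224675] [ 39.4  12.1 -46.7 103.8   9.4  68.1  80.9]
```

View pics/w8.png

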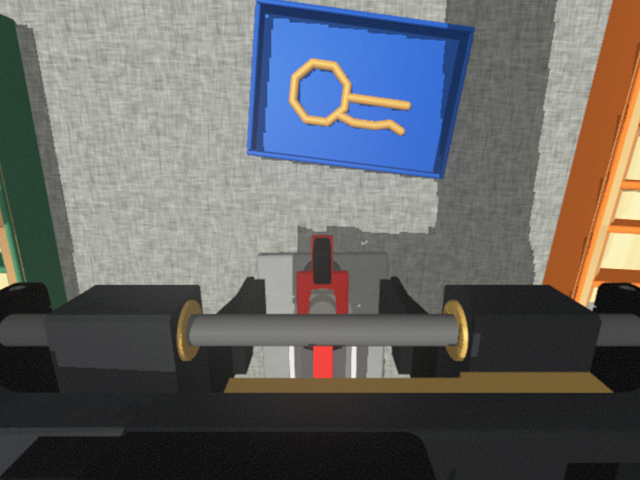

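View pics/s8.png

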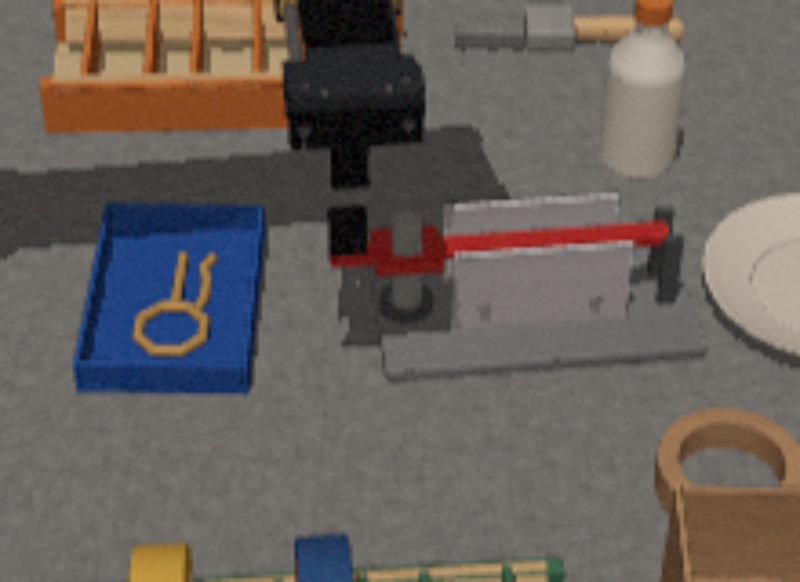

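```bash
python3 -m pendant '[[58,[35,0,0],[0,0,0]],[58,[65,0,0],[0,0,0]],[58,[72,0,0],[0,0,0]],[30,[72,0,0],[0,0,0]],[5,[72,0,0],[0,0,0]],[5,[72,0,0],[0,0,0]],[5,[72,0,0],[0,0,0]],[5,[72,0,0],[0,0,0]],[5,[72,0,0],[0,0,0]],[5,[72,0,0],[0,0,0]]]' 12
python3 - <<'E'
from h import *
p,R=tool();print(p,telemetry.get_obs()['grip_width'])
hx,hz=.660+.087,.060
v=np.array([p[0]-hx,p[2]-hz]);r=np.hypot(*v);a0=np.arctan2(v[1],v[0])
for d in range(5,105,5):
    a=a0-np.radians(d);w=np.array([r*np.cos(a)-v[0],0,r*np.sin(a)-v[1]]);w[1]=w[0]*.025
    print(d,(R.T@w*1000).round(0))
E
```

```text
time_s: 11.7
tool_pos: [0.5361, -0.0014, 0.0911]
tool_rot: [-112.7, 89.9, -21.6]
force: [0.2, 1.1, -0.8]
grip_width: 0.0191
[ 0.53605554 -0.00137831  0.09113905] 0.019146292020232058
5 [-18.  -4.   0.]
10 [-36.  -9.   0.]
15 [-54. -15.   0.]
20 [-70. -23.   0.]
25 [-86. -33.   0.]
30 [-101.  -44.    0.]
35 [-115.  -56.    0.]
40 [-128.  -70.    0.]
45 [-140.  -84.    0.]
50 [-150.  -99.    0.]
55 [-159. -116.    1.]
60 [-167. -133.    1.]
65 [-173. -150.    1.]
70 [-178. -168.    1.]
75 [-180. -187.    1.]
80 [-182. -205.    1.]
85 [-181. -224.    1.]
90 [-180. -242.    1.]
95 [-176. -261.    1.]
100 [-171. -278.    1.]
```

```bash
python3 -m pendant '[[5,[0,0,0],[0,0,0]],[5,[0,0,0],[0,0,0]],[5,[0,0,0],[0,0,0]],[5,[-9,-2,0],[0,0,0]],[5,[-18,-4,0],[0,0,0]],[5,[-27,-6,0],[0,0,0]],[5,[-36,-9,0],[0,0,0]],[5,[-45,-12,0],[0,0,0]],[5,[-54,-15,0],[0,0,0]],[5,[-54,-15,0],[0,0,0]]]' 12
python3 - <<'E'
from h import *
p,R=tool();o=telemetry.get_obs();print(p,o['grip_width'],o["force"])
r=optics.read_camera("side");save("s9",cv2.resize(r["image"][180:340,210:430],(800,582)))
E
```

```text
time_s: 12.53
tool_pos: [0.5512, -0.001, 0.1467]
tool_rot: [-151.8, 89.9, -60.7]
force: [-4.7, -1.3, 2.6]
grip_width: 0.0118
[ 0.5512407  -0.00100138  0.14672997] 0.01180160553302538 [-4.73261343 -1.28012916  2.60098206]
```

View pics/s9.png

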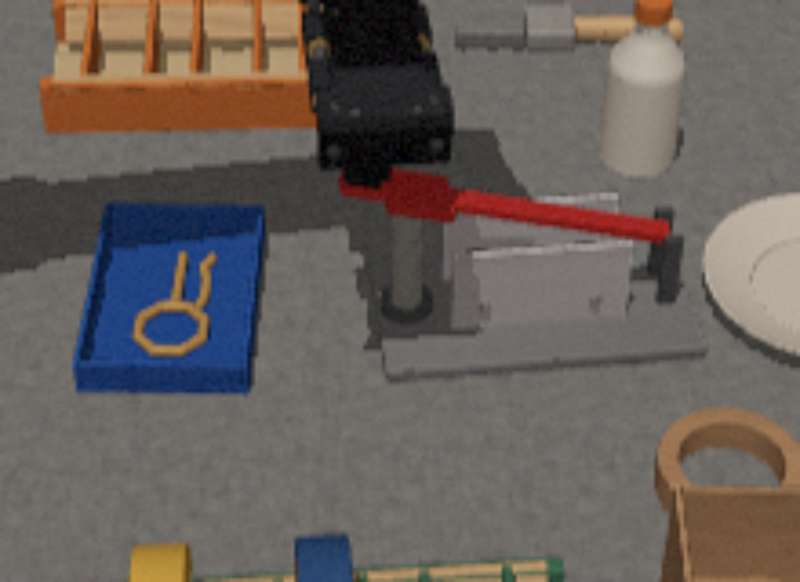

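Bar is rising. Continue along the arc (offsets relative to the 15° point).

```bash
python3 -m pendant '[[5,[-16,-8,0],[0,0,0]],[5,[-32,-18,0],[0,0,0]],[5,[-47,-29,0],[0,0,0]],[5,[-61,-41,0],[0,0,0]],[5,[-74,-55,0],[0,0,0]],[5,[-86,-69,0],[0,0,0]],[5,[-96,-84,0],[0,0,0]],[5,[-105,-101,1],[0,0,0]],[5,[-113,-118,1],[0,0,0]],[5,[-119,-135,1],[0,0,0]]]' 12
python3 - <<'E'
from h import *
p,R=tool();o=telemetry.get_obs();print(p,o['grip_width'],o["force"],o["qpos"].round(1))
r=optics.read_camera("side");save("s10",cv2.resize(r["image"][180:340,210:430],(800,582)))
v=np.array([p[0]-.747,p[2]-.06]);print(np.hypot(*v),np.degrees(np.arctan2(v[1],v[0])))
E
```

```text
time_s: 13.42
tool_pos: [0.687, 0.0023, 0.2654]
tool_rot: [-102.5, 89.9, -11.4]
force: [-2.7, -1.3, 0.3]
grip_width: 0.0119
[0.68696423 0.00231036 0.26539284] 0.011949319631232684 [-2.68211078 -1.30081033  0.32743993] [ 27.4  28.2 -43.8  73.8  19.2  85.3  76.6]
0.21398717345240867 106.29349853145898
```

View pics/s10.png

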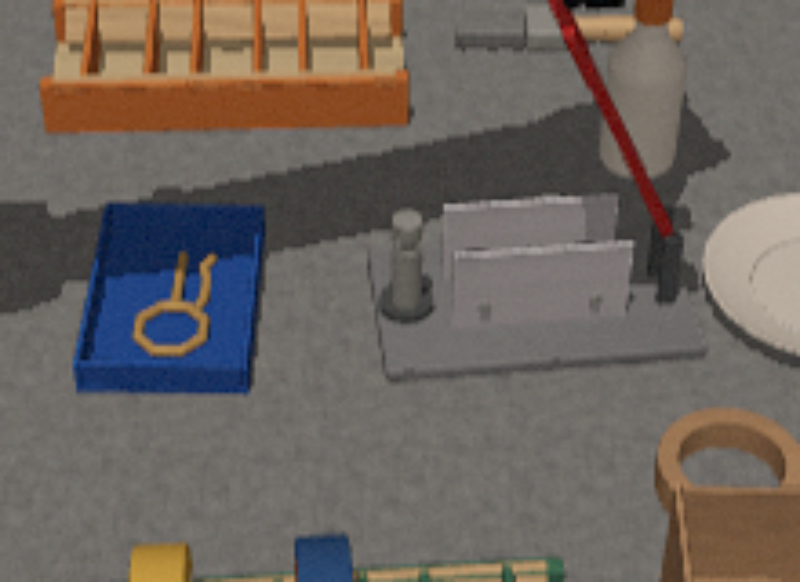

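```bash
python3 -m pendant '[[5,[-5,-18,0],[0,0,0]],[5,[-7,-37,0],[0,0,0]],[5,[-9,-55,0],[0,0,0]],[5,[-8,-74,0],[0,0,0]],[5,[-7,-92,0],[0,0,0]],[5,[-5,-101,0],[0,0,0]],[5,[-3,-111,0],[0,0,0]],[5,[-1,-120,0],[0,0,0]],[5,[2,-128,0],[0,0,0]],[5,[3,-131,0],[0,0,0]]]' 12
python3 - <<'E'
from h import *
p,R=tool();o=telemetry.get_obs();print(p,o['grip_width'],o["force"],o["qpos"].round(1))
v=np.array([p[0]-.747,p[2]-.06]);print(np.hypot(*v),np.degrees(np.arctan2(v[1],v[0])))
r=optics.read_camera("side");save("s11",cv2.resize(r["image"][60:300,230:450],(600,600)))
r=optics.read_camera("scene");save("c11",cv2.resize(r["image"][150:350,230:450],(660,600)))
E
```

```text
time_s: 14.3
tool_pos: [0.8163, 0.0055, 0.2621]
tool_rot: [65.3, 89.9, 156.4]
force: [-11.7, -2.0, 7.5]
grip_width: 0.0118
[0.8162524  0.00550544 0.26210971] 0.011849421667247 [-11.65690501  -1.98869867   7.49434161] [ 14.9  45.  -39.4  47.4  26.7  94.4  78.1]
0.2136450967873083 71.0861019882115
```

View pics/s11.png

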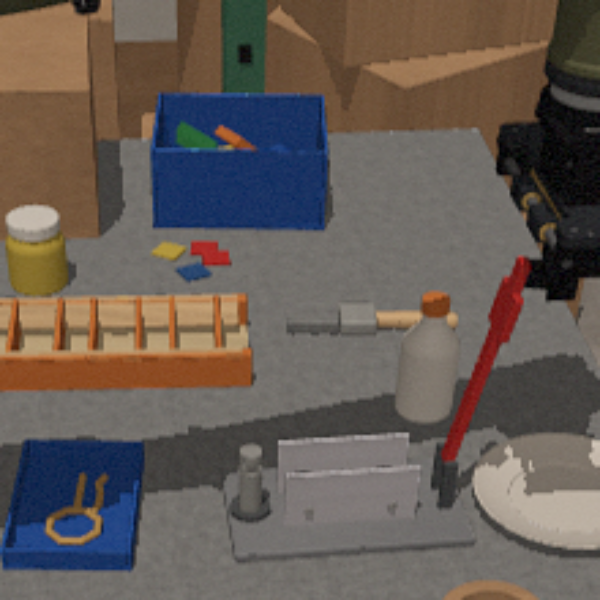

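View pics/c11.png

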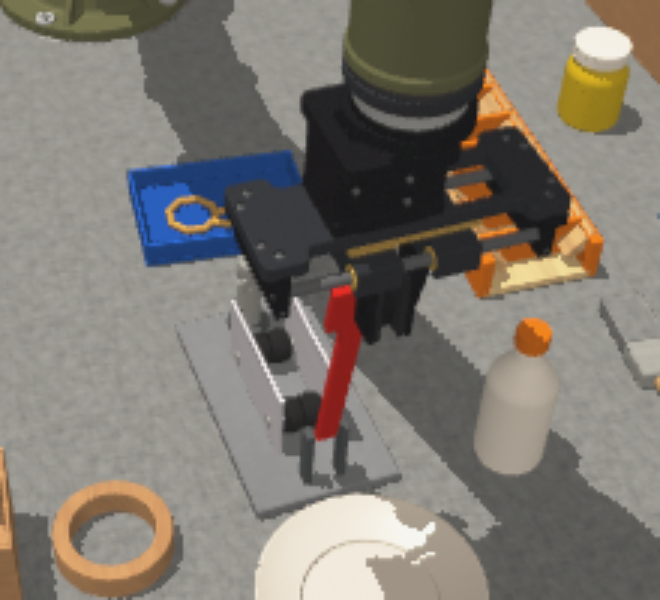

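```bash
python3 -m pendant '[[40,[0,0,0],[0,0,0]],[40,[0,0,0],[0,0,0]],[40,[0,0,0],[0,0,0]],[40,[-15,0,0],[0,0,0]],[40,[-40,0,0],[0,0,0]],[40,[-60,10,0],[0,0,0]],[40,[-60,50,0],[0,0,0]],[40,[-60,80,0],[0,0,0]]]' 12; python3 -c "
from h import *
print(rel([.465,-.35,.30],down(0)),tool()[0],telemetry.get_obs()['qpos'].round(1),telemetry.get_obs()['grip_width'])"
```

```text
time_s: 15.07
tool_pos: [0.7363, 0.0049, 0.3218]
tool_rot: [-51.8, 89.8, 39.3]
force: [0.1, 0.0, 0.4]
grip_width: 0.0395
(array([  20.2,  278.3, -349.5]), array([1.59 , 0.004, 0.   ])) [0.73631868 0.00485722 0.32181493] [ 21.5  33.8 -42.6  59.   22.1  94.2  77.1] 0.039522454914568475
```

```bash
python3 -m pendant '[[40,[0,20,-26],[0.12,0,0]],[40,[0,40,-52],[0.24,0,0]],[40,[0,62,-80],[0.36,0,0]],[40,[0,84,-107],[0.48,0,0]],[40,[0,106,-134],[0.6,0,0]],[70,[5,128,-161],[0.72,0,0]],[70,[8,150,-188],[0.84,0,0]],[70,[11,172,-215],[0.96,0,0]],[70,[14,194,-242],[1.08,0,0]],[70,[17,216,-269],[1.2,0,0]]]' 12; python3 -c "
from h import *
print(rel([.465,-.35,.30],down(0)),tool()[0],telemetry.get_obs()['qpos'].round(1),telemetry.get_obs()['grip_width'])
r=optics.read_camera('side');save('s12',r['image'])"
```

```text
time_s: 15.9
tool_pos: [0.5246, -0.2704, 0.3044]
tool_rot: [-61.3, 89.9, -39.3]
force: [0.7, -0.5, 0.4]
grip_width: 0.0646
(array([  4.4, -51.4, -85.1]), array([0.385, 0.001, 0.002])) [ 0.5246325  -0.27042196  0.30438828] [ 49.6  11.6 -29.2  85.5   5.7  84.2  42.4] 0.06461773047021467
```

View pics/s12.png

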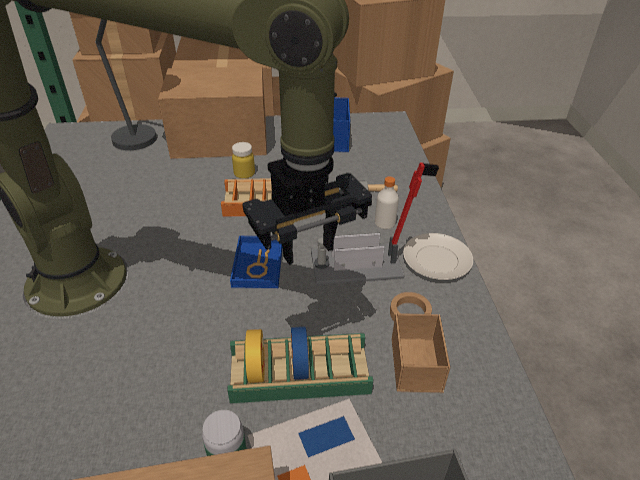

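```bash
python3 -m pendant '[[70,[0,-17,-28],[0.12,0,0]],[70,[0,-34,-56],[0.24,0,0]],[70,[4,-51,-85],[0.36,0,0]],[70,[4,-51,-85],[0.385,0,0]],[70,[4,-51,-85],[0.385,0,0]],[70,[4,-51,-85],[0.385,0,0]]]' 12
python3 - <<'E'
from h import *
r=optics.read_camera('wrist');r=optics.read_camera('wrist');save('w13',r['image']);np.savez("w13.npz",**r)
P,C=cloud(r);hsv=cv2.cvtColor(C[None],cv2.COLOR_BGR2HSV)[0].astype(int)
box=(P[:,1]<-.23)&(P[:,1]>-.38)&(P[:,0]>.34)&(P[:,0]<.7)
for n,a,b in [("yel",20,34),("blue",95,125)]:
    Q=P[box&(hsv[:,1]>100)&(hsv[:,0]>=a)&(hsv[:,0]<=b)&(P[:,2]>.07)&(P[:,2]<.14)]
    T=Q[Q[:,2]>.108];print(n,len(Q),np.percentile(Q,[1,50,99],axis=0).round(4).tolist(),T.mean(0),rect(T))
print(tool()[0])
E
```

```text
time_s: 16.45
tool_pos: [0.4674, -0.3482, 0.3001]
tool_rot: [-6.4, 89.9, -6.0]
force: [1.3, 1.3, 0.1]
grip_width: 0.07
yel 1645 [[0.4058, -0.3473, 0.0781], [0.4169, -0.3109, 0.1107], [0.4338, -0.2562, 0.1163]] [ 0.41741182 -0.3061136   0.11308624] (array([ 419.2, -302.6]), 54.0, 27.7, 89.17)
blue 1802 [[0.4905, -0.3423, 0.0808], [0.5034, -0.3066, 0.1091], [0.5165, -0.2563, 0.1164]] [ 0.50343002 -0.30775904  0.11317165] (array([ 503.5, -303.2]), 55.5, 27.0, -89.75)
[ 0.46814427 -0.34732541  0.30009635]
```

View pics/w13.png

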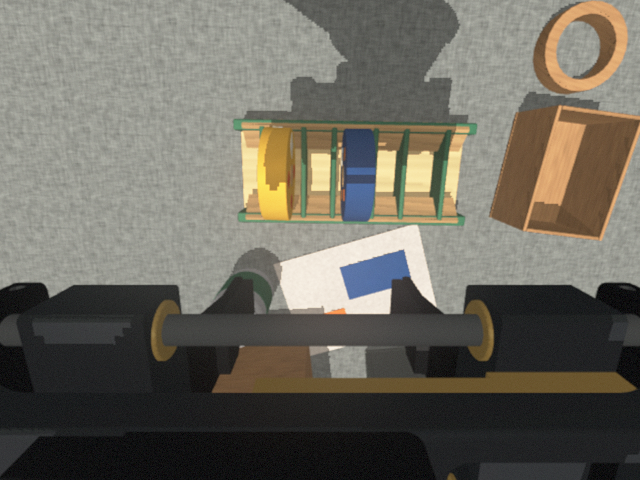

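```bash
python3 -c "
from h import *
print(rel([.4195,-.303,.089],down(-.5)))"
```

```text
(array([211. ,  44.8, -48.5]), array([0.019, 0.001, 0.   ]))
```

```bash
python3 -m pendant '[[60,[25,15,-16],[0.01,0,0]],[60,[50,30,-32],[0.02,0,0]],[60,[75,45,-48],[0.02,0,0]],[60,[105,45,-48],[0.02,0,0]],[60,[135,45,-48],[0.02,0,0]],[60,[165,45,-48],[0.02,0,0]],[60,[180,45,-48],[0.02,0,0]],[60,[180,45,-48],[0.02,0,0]],[60,[180,45,-48],[0.02,0,0]]]' 12
python3 - <<'E'
from h import *
print(rel([.4195,-.303,.089],down(-.5)))
r=optics.read_camera('wrist');save('w14',r['image']);np.savez("w14.npz",**r)
r=optics.read_camera('side');save('s14',cv2.resize(r['image'][280:430,190:390],(800,600)))
E
```

```text
time_s: 17.3
tool_pos: [0.4193, -0.3031, 0.1195]
tool_rot: [115.5, 89.9, 114.8]
force: [0.2, 0.3, 1.0]
grip_width: 0.0598
(array([30.5,  0.1,  0.2]), array([-0.002, -0.   , -0.001]))
```

View pics/w14.png

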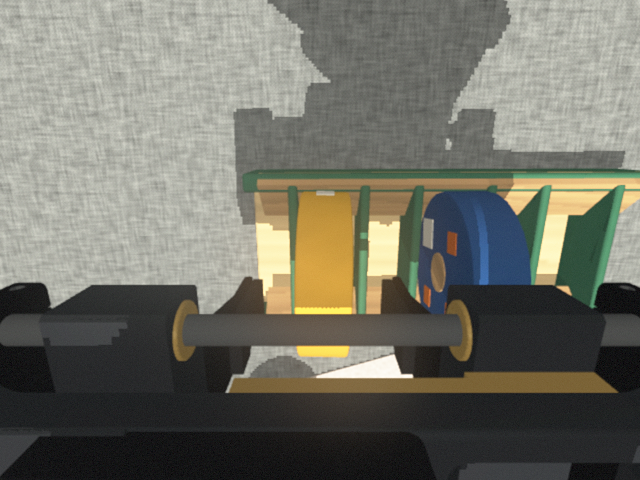

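View pics/s14.png

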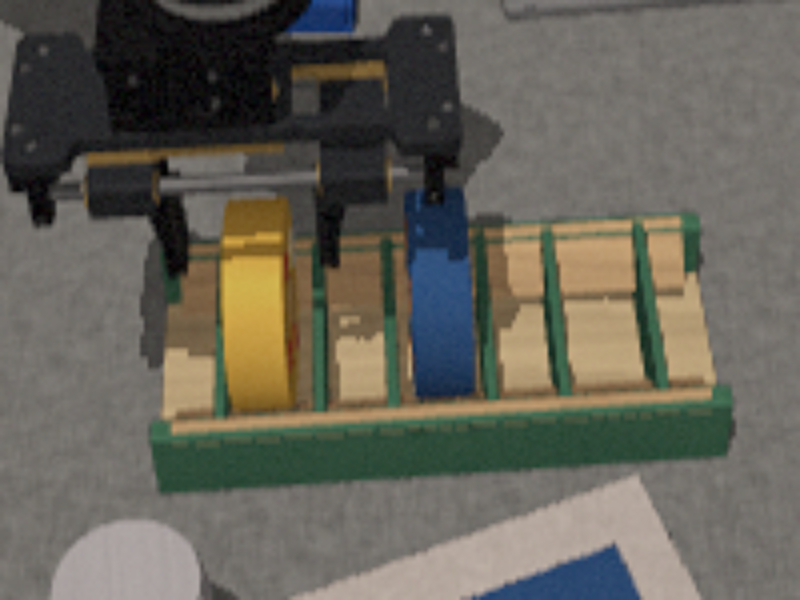

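```bash
python3 -m pendant '[[60,[15,0,0],[0,0,0]],[60,[30,0,0],[0,0,0]],[60,[30,0,0],[0,0,0]],[20,[30,0,0],[0,0,0]],[20,[30,0,0],[0,0,0]],[20,[30,0,0],[0,0,0]],[20,[30,0,0],[0,0,0]],[20,[30,0,0],[0,0,0]],[20,[30,0,0],[0,0,0]],[20,[30,0,0],[0,0,0]]]' 40
python3 - <<'E'
from h import *
o=telemetry.get_obs();print(o["tool_pos"],o["grip_width"],o["force"])
E
```

```text
time_s: 18.23
tool_pos: [0.4191, -0.3046, 0.0901]
tool_rot: [-37.9, 89.9, -38.7]
force: [0.5, 1.0, 2.6]
grip_width: 0.0275
[ 0.41907661 -0.30459629  0.09007048] 0.027549682338492427 [0.54469231 0.97058284 2.56875773]
```

```bash
python3 -m pendant '[[20,[0,0,0],[0,0,0]],[20,[-20,0,0],[0,0,0]],[20,[-45,0,0],[0,0,0]],[20,[-80,0,0],[0,0,0]],[20,[-115,0,0],[0,0,0]],[20,[-150,0,0],[0,0,0]],[20,[-150,0,0],[0,0,0]]]' 40
python3 - <<'E'
from h import *
o=telemetry.get_obs();print(o["tool_pos"],o["grip_width"],o["force"],o["qpos"].round(1))
print(rel([.660,.0022,.24],down(91.5)))
r=optics.read_camera('side');save('s15',r['image'][100:420,150:470])
E
```

```text
time_s: 18.82
tool_pos: [0.4215, -0.3061, 0.2464]
tool_rot: [-39.9, 89.4, -40.7]
force: [2.2, -0.3, -1.5]
grip_width: 0.028
[ 0.42151844 -0.30607784  0.24640545] 0.027971368635759383 [ 2.20854444 -0.26745697 -1.50151878] [ 56.3   3.1 -24.  100.5   1.4  76.   31.2]
(array([  6.2, 311.6, 234.1]), array([-1.611e+00,  1.000e-03,  1.200e-02]))
```

View pics/s15.png

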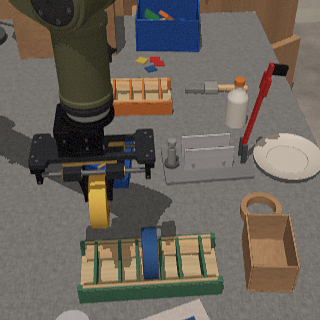

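```bash
python3 -m pendant '[[20,[0,15,12],[-0.1,0,0]],[20,[0,38,28],[-0.21,0,0]],[20,[0,61,46],[-0.33,0,0]],[20,[0,84,63],[-0.45,0,0]],[20,[0,107,80],[-0.57,0,0]],[20,[0,130,97],[-0.69,0,0]],[20,[0,153,115],[-0.81,0,0]],[20,[0,176,132],[-0.93,0,0]],[20,[0,199,149],[-1.05,0,0]],[20,[0,222,166],[-1.17,0,0]]]' 40
python3 - <<'E'
from h import *
o=telemetry.get_obs();print(o["tool_pos"],o["grip_width"],o["force"],o["qpos"].round(1))
print(rel([.660,.0022,.24],down(91.5)))
E
```

```text
time_s: 19.7
tool_pos: [0.5871, -0.0836, 0.237]
tool_rot: [105.0, 89.8, 171.5]
force: [-0.0, -0.6, -2.9]
grip_width: 0.0279
[ 0.58710938 -0.08355982  0.23702341] 0.02786772131333994 [-0.01537545 -0.59163629 -2.85694542] [ 39.   15.5 -39.9  90.5  10.1  77.9  64.5]
(array([ -3.2, -32.8, 107.7]), array([-0.435, -0.   , -0.004]))
```

```bash
python3 -m pendant '[[20,[-3,-8,26],[-0.12,0,0]],[20,[-3,-16,52],[-0.24,0,0]],[20,[-3,-24,78],[-0.36,0,0]],[20,[-3,-33,100],[-0.435,0,0]],[20,[-3,-33,108],[-0.435,0,0]],[20,[-3,-33,108],[-0.435,0,0]],[20,[-3,-33,108],[-0.435,0,0]]]' 40
python3 - <<'E'
from h import *
o=telemetry.get_obs();print(o["tool_pos"],o["grip_width"],o["force"],o["qpos"].round(1))
print(rel([.660,.0022,.24],down(91.5)))
r=optics.read_camera('wrist');save('w16',r['image']);np.savez("w16.npz",**r)
r=optics.read_camera('side');save('s16',cv2.resize(r['image'][100:300,250:490],(720,600)))
E
```

```text
time_s: 20.28
tool_pos: [0.6603, 0.0008, 0.2405]
tool_rot: [94.5, 89.8, -174.4]
force: [0.2, -1.1, -3.1]
grip_width: 0.0275
[0.66032737 0.00077772 0.24045344] 0.02750464870759492 [ 0.17611008 -1.09705621 -3.09642324] [ 29.7  25.6 -44.1  80.   17.7  81.7  76.9]
(array([0.5, 0.3, 1.4]), array([-0.006, -0.   , -0.004]))
```

View pics/w16.png

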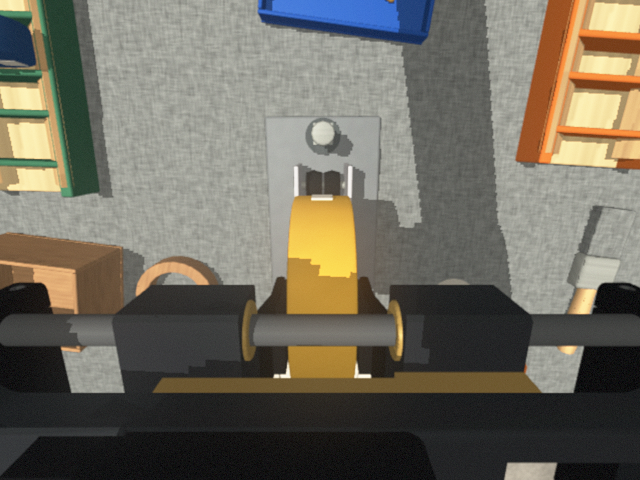

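View pics/s16.png

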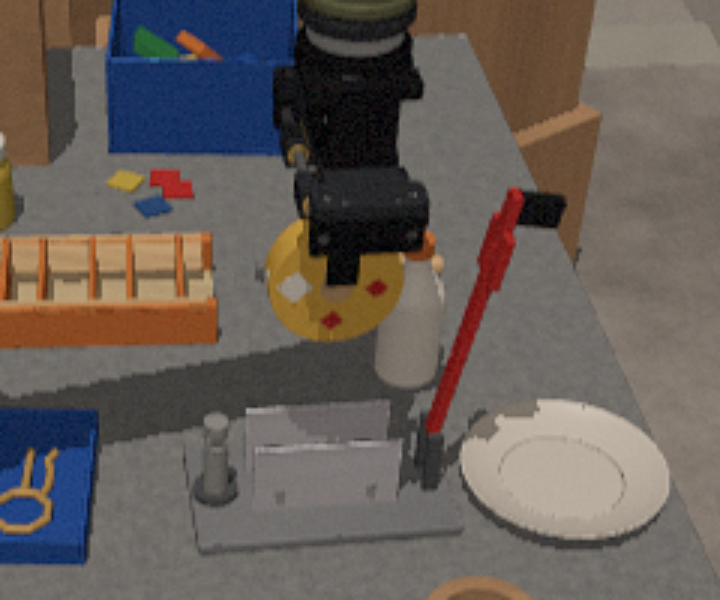

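Run:
```python
from h import *
r=dict(np.load("w16.npz"))
for px,h in [((296.5,182),.075),((350.5,182),.075),((323,133),.087)]: print(ray_plane(r,[px],h).round(4))
p,R=tool();print(p)
# wheel centre: held offset along tool from grasp
print(rel([.660-.0016,.0022,.1065],down(91.5)))
```

```text
[ 0.6164 -0.0219  0.075 ]
[0.6154 0.0264 0.075 ]
[0.5746 0.0009 0.087 ]
[ 0.66058958 -0.0010659   0.24152863]
(array([135. ,   1.8,   3.5]), array([-0.008, -0.002, -0.002]))
```

```bash
python3 -m pendant '[[20,[30,0,4],[0,0,0]],[20,[60,0,4],[0,0,0]],[20,[85,0,4],[0,0,0]],[20,[105,0,4],[0,0,0]],[20,[120,0,4],[0,0,0]],[20,[128,0,4],[0,0,0]],[20,[131,0,4],[0,0,0]],[20,[133,0,4],[0,0,0]],[20,[133,0,4],[0,0,0]],[20,[133,0,4],[0,0,0]]]' 40
python3 - <<'E'
from h import *
o=telemetry.get_obs();print(o["tool_pos"],o["grip_width"],o["force"],o["qpos"].round(1))
r=optics.read_camera('side');save('s17',cv2.resize(r['image'][100:300,250:490],(720,600)))
r=optics.read_camera('scene');save('c17',cv2.resize(r["image"][150:350,230:450],(660,600)))
E
```

```text
time_s: 21.22
tool_pos: [0.6622, 0.0049, 0.1109]
tool_rot: [-95.3, 89.9, -4.1]
force: [0.7, 0.9, -3.3]
grip_width: 0.0277
[0.66223387 0.00491159 0.11089156] 0.027728214477452832 [ 0.7452628   0.90486189 -3.29849331] [ 28.5  30.8 -42.   88.7  21.6  68.7  73.7]
```

View pics/s17.png

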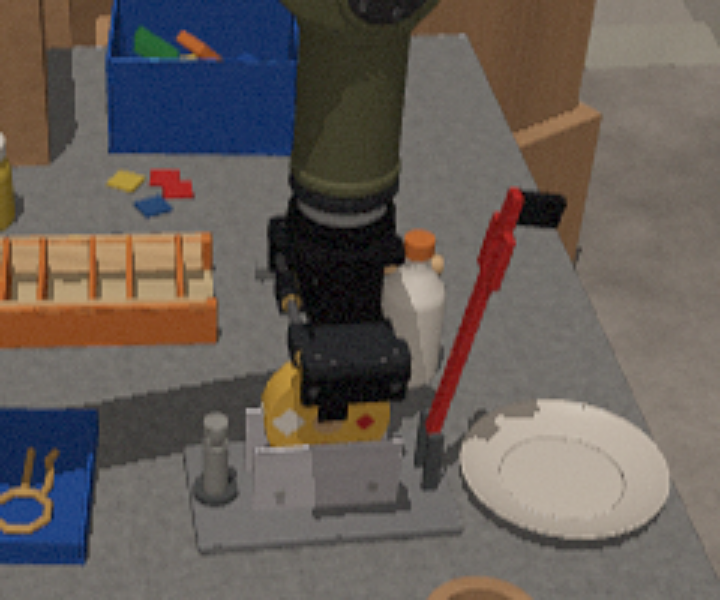

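View pics/c17.png

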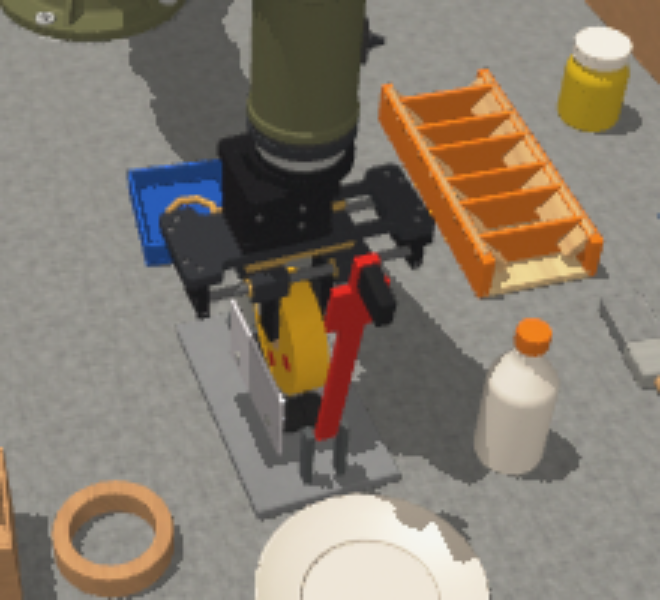

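```bash
python3 -m pendant '[[20,[1,1,-2],[0,0,0]],[20,[2,1,-2],[0,0,0]],[20,[3,1,-2],[0,0,0]],[20,[4,1,-2],[0,0,0]],[20,[4,1,-2],[0,0,0]],[20,[4,1,-2],[0,0,0]]]' 40
python3 - <<'E'
from h import *
o=telemetry.get_obs();print(o["tool_pos"],o["grip_width"],o["force"])
E
```

```text
time_s: 21.82
tool_pos: [0.6613, 0.0025, 0.1061]
tool_rot: [-104.1, 89.9, -13.0]
force: [1.9, -1.3, 0.0]
grip_width: 0.0278
[0.66129951 0.00250891 0.10613376] 0.027799671959802888 [ 1.94901754 -1.31592117  0.04213642]
```

```bash
python3 -m pendant '[[55,[0,0,0],[0,0,0]],[55,[0,0,0],[0,0,0]],[55,[0,0,0],[0,0,0]],[55,[-10,0,0],[0,0,0]],[55,[-30,0,0],[0,0,0]],[55,[-60,0,0],[0,0,0]],[55,[-95,0,0],[0,0,0]],[55,[-130,0,0],[0,0,0]],[55,[-130,0,0],[0,0,0]]]' 40
python3 - <<'E'
from h import *
r=optics.read_camera('side');a=cv2.resize(r['image'][160:300,290:430],(400,400))
r=optics.read_camera('wrist');b=cv2.resize(r["image"][:360],(400,225))
save('sw18',np.vstack([a[:,:400],b]))
E
```

```text
time_s: 22.57
tool_pos: [0.6638, 0.0042, 0.2447]
tool_rot: [-89.8, 89.3, 1.4]
force: [1.4, 0.9, 0.3]
grip_width: 0.055
```

```bash
python3 -m pendant '[[55,[0,0,0],[0,0,0]],[55,[0,0,0],[0,0,0]],[55,[0,0,0],[0,0,0]],[55,[0,0,0],[0,0,0]],[55,[0,0,0],[0,0,0]],[55,[0,0,0],[0,0,0]],[55,[0,0,0],[0,0,0]],[55,[0,0,0],[0,0,0]],[55,[0,0,0],[0,0,0]],[55,[0,0,0],[0,0,0]]]'
python3 - <<'E'
from h import *
r=optics.read_camera('side');a=cv2.resize(r['image'][160:300,290:430],(400,400))
r=optics.read_camera('wrist');b=cv2.resize(r["image"][:360],(400,225))
r=optics.read_camera('scene');c=cv2.resize(r["image"][200:320,260:380],(400,400))
save('sw19',np.hstack([np.vstack([a[:,:400],b])[:600],np.vstack([c,np.zeros((200,400,3),np.uint8)])]))
E
```

```text
time_s: 23.5
tool_pos: [0.6605, 0.0028, 0.2355]
tool_rot: [-167.0, 90.0, -75.9]
force: [0.3, -0.3, 0.4]
grip_width: 0.0549
```

View pics/sw18.png

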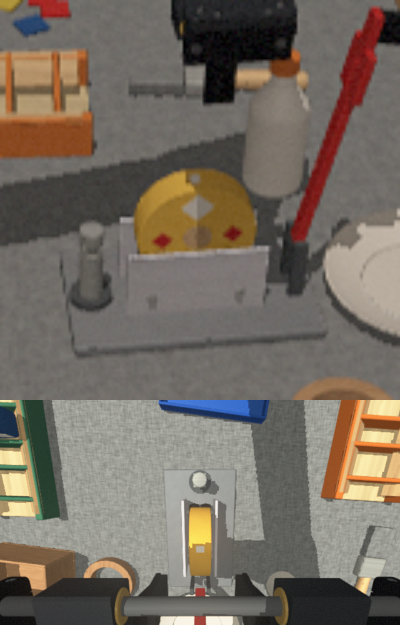

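View pics/sw19.png

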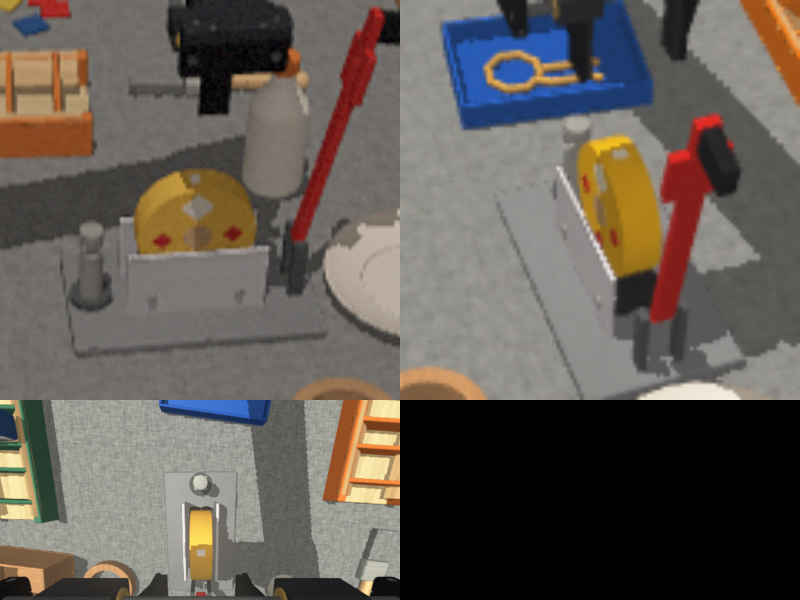

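```bash
cat > track.py <<'E'
from h import *
r=optics.read_camera('side');hsv=cv2.cvtColor(r["image"],cv2.COLOR_BGR2HSV).astype(int)
P=proj(r,[.66,-.0115,.098])[0]
v,u=np.mgrid[:480,:640]
P0=proj(r,[.66,-.0115,.082])[0]
m=(np.hypot(u-P0[0],v-P0[1])<21)&(v<P0[1]+2)&(hsv[...,1]<50)&(hsv[...,2]>120)
if m.sum():
    c=np.array([u[m].mean(),v[m].mean()]);print(telemetry.get_obs()["time_s"],"white",m.sum(),c.round(2),"centre",P0.round(1))
E
W='[[55,[0,0,0],[0,0,0]],[55,[0,0,0],[0,0,0]]]'
for i in 1 2 3 4 5 6; do python3 -m pendant '[[55,[0,0,0],[0,0,0]],[55,[0,0,0],[0,0,0]],[55,[0,0,0],[0,0,0]]]' >/dev/null; python3 track.py; done
```

```text
23.95 white 41 [358.51 231.63] centre [358.7 242.6]
24.25 white 44 [358.57 231.18] centre [358.7 242.6]
24.55 white 41 [358.54 231.41] centre [358.7 242.6]
24.85 white 45 [358.6  231.27] centre [358.7 242.6]
25.15 white 44 [358.57 231.18] centre [358.7 242.6]
25.45 white 41 [358.54 231.37] centre [358.7 242.6]
```

Run:
```python
from h import *
r=optics.read_camera('side');save('s20',cv2.resize(r['image'][205:275,320:400],(800,700),interpolation=cv2.INTER_CUBIC)[:600])
print(proj(r,[[.66,-.0115,.082],[.66,-.0115,.112],[.69,-.011,.082],[.63,-.0125,.082]]).round(1))
r=optics.read_camera('wrist');np.savez("w20.npz",**r);save('w20',cv2.resize(r["image"][120:320,250:400],(450,600)))
P,C=cloud(r);hsv=cv2.cvtColor(C[None],cv2.COLOR_BGR2HSV)[0].astype(int)
y=(hsv[:,0]>18)&(hsv[:,0]<34)&(hsv[:,1]>100)&(abs(P[:,0]-.66)<.06)&(abs(P[:,1])<.03)&(P[:,2]>.12)&(P[:,2]<.15)
print(y.sum(),np.percentile(P[y],[2,50,98],axis=0).round(4).tolist(),rect(P[y]))
```

```text
[[358.7 242.6]
 [359.4 232.6]
 [371.5 241.8]
 [345.9 243.6]]
2562 [[0.6293, -0.0099, 0.1206], [0.6536, 0.0033, 0.1288], [0.6888, 0.0164, 0.1322]] (array([659.7,   3.2]), 64.5, 27.4, 1.38)
```

View pics/s20.png

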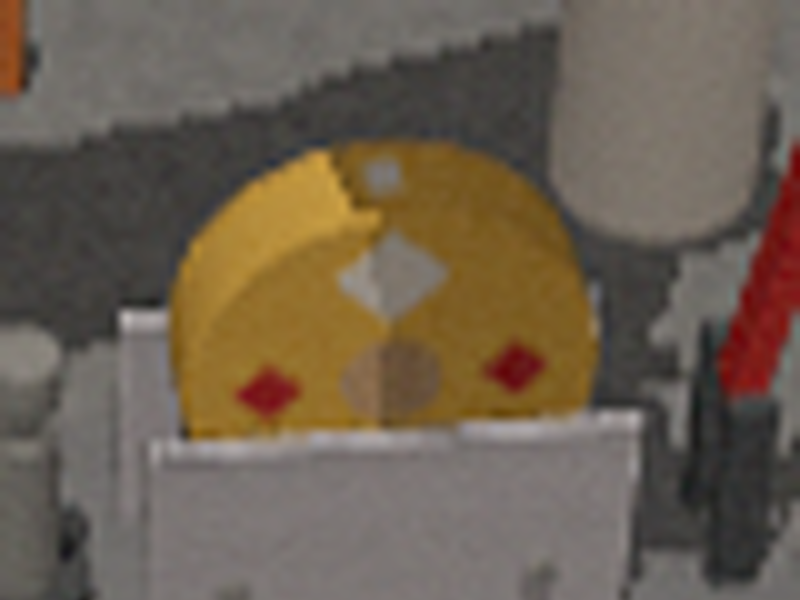

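View pics/w20.png

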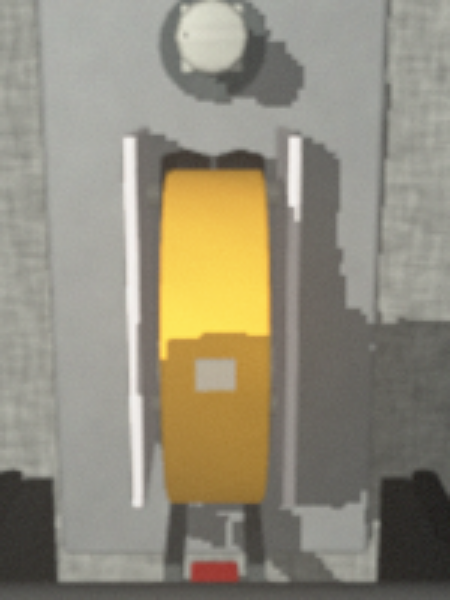

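```bash
python3 -c "
from h import *
print(rel([.660,.0032,.106],down(91.5)),tool()[0])"
```

```text
(array([129.5,   0.4,   0.4]), array([-0.006, -0.   , -0.   ])) [0.66045515 0.00278314 0.23551465]
```

```bash
python3 -m pendant '[[55,[30,0,0],[0,0,0]],[55,[60,0,0],[0,0,0]],[55,[90,0,0],[0,0,0]],[55,[115,0,0],[0,0,0]],[55,[125,0,0],[0,0,0]],[55,[129,0,0],[0,0,0]],[55,[129,0,0],[0,0,0]],[55,[129,0,0],[0,0,0]]]' 40; python3 track.py; python3 -m pendant '[[30,[0,0,0],[0,0,0]],[20,[0,0,0],[0,0,0]],[20,[0,0,0],[0,0,0]],[20,[0,0,0],[0,0,0]],[20,[0,0,0],[0,0,0]],[20,[0,0,0],[0,0,0]]]' 40;python3 - <<'E'
from h import *
r=optics.read_camera('side');save('s21',cv2.resize(r['image'][205:275,320:400],(800,700),interpolation=cv2.INTER_CUBIC)[:600])
print(tool()[0])
E
```

```text
time_s: 26.22
tool_pos: [0.6615, 0.0031, 0.1082]
tool_rot: [-88.2, 89.9, 2.9]
force: [0.3, -0.1, 0.3]
grip_width: 0.0551
time_s: 26.77
tool_pos: [0.6605, 0.0028, 0.1067]
tool_rot: [-121.9, 90.0, -30.7]
force: [0.2, 0.1, 1.1]
grip_width: 0.0279
[0.66052527 0.00284666 0.10674374]
```

View pics/s21.png

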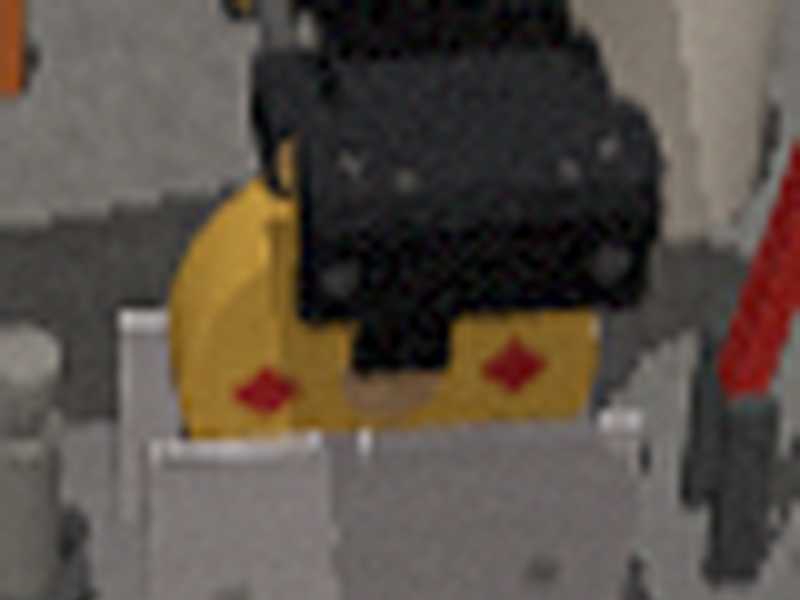

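```bash
python3 -m pendant '[[20,[0,0,0],[0,0,0]],[20,[-15,0,0],[0,0,0]],[20,[-40,0,0],[0,0,0]],[20,[-75,0,0],[0,0,0]],[20,[-110,0,0],[0,0,0]],[20,[-145,0,0],[0,0,0]],[20,[-160,0,0],[0,0,0]],[20,[-160,0,0],[0,0,0]]]' 40;python3 - <<'E'
from h import *
print(rel([.51,.21,.265],down(-2)),tool()[0],telemetry.get_obs()["grip_width"])
r=optics.read_camera('side');save('s22',r['image'])
E
```

```text
time_s: 27.48
tool_pos: [0.6623, 0.0036, 0.2722]
tool_rot: [-90.8, 89.5, 0.4]
force: [0.1, 1.3, -3.1]
grip_width: 0.0276
(array([  6. , 148.1, 209.4]), array([1.626, 0.006, 0.006])) [0.66230715 0.00364349 0.27223813] 0.027576744220240295
```

View pics/s22.png

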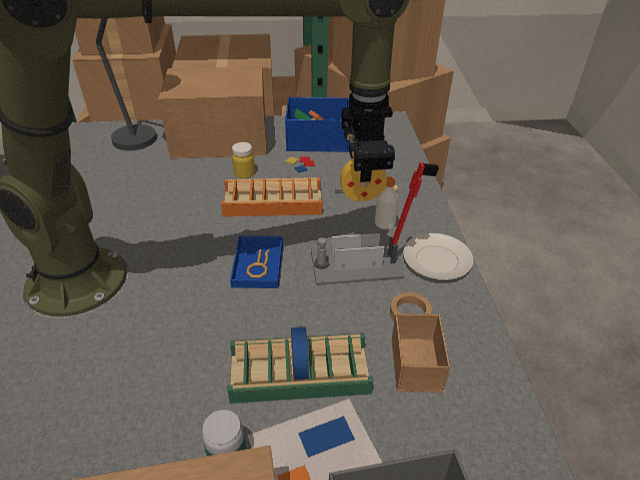

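```bash
python3 -m pendant '[[20,[0,10,14],[0.1,0,0]],[20,[0,21,30],[0.22,0,0]],[20,[0,32,45],[0.34,0,0]],[20,[0,43,60],[0.46,0,0]],[20,[0,54,76],[0.58,0,0]],[20,[0,65,92],[0.7,0,0]],[20,[0,76,107],[0.82,0,0]],[20,[0,87,122],[0.94,0,0]],[20,[0,98,138],[1.06,0,0]],[20,[0,109,154],[1.18,0,0]]]' 40; python3 -c "
from h import *
print(rel([.51,.21,.265],down(-2)),tool()[0])"
```

```text
time_s: 28.37
tool_pos: [0.5464, 0.1545, 0.2639]
tool_rot: [170.7, 89.7, -166.1]
force: [0.3, 0.8, -2.1]
grip_width: 0.0281
(array([ -1. ,  65.4, -11.6]), array([ 0.44 , -0.005,  0.   ])) [0.54641198 0.15448713 0.26385441]
```

```bash
python3 -m pendant '[[20,[0,16,-3],[0.11,0,0]],[20,[0,32,-6],[0.22,0,0]],[20,[0,48,-9],[0.33,0,0]],[20,[0,60,-12],[0.44,0,0]],[20,[0,65,-12],[0.44,0,0]],[20,[0,65,-12],[0.44,0,0]],[20,[0,65,-12],[0.44,0,0]]]' 40
python3 - <<'E'
from h import *
r=optics.read_camera('wrist');r=optics.read_camera('wrist');save('w23',r['image']);np.savez("w23.npz",**r)
P,C=cloud(r);hsv=cv2.cvtColor(C[None],cv2.COLOR_BGR2HSV)[0].astype(int)
m=(P[:,2]>.035)&(P[:,2]<.06)&(hsv[:,1]>120)&(hsv[:,0]<18)&(P[:,0]>.3)&(P[:,0]<.65)&(P[:,1]>.17)
print(rect(P[m]),tool()[0],telemetry.get_obs()["qpos"].round(1))
E
```

```text
time_s: 28.95
tool_pos: [0.5112, 0.2085, 0.2653]
tool_rot: [-141.6, 89.9, -143.1]
force: [0.6, -0.7, -2.9]
grip_width: 0.0274
(array([463.4, 273.2]), 268.9, 115.9, -2.41) [0.51190059 0.20789436 0.26575001] [ 11.9   8.9 -40.6  93.7   5.9  79.6 -31.1]
```

View pics/w23.png

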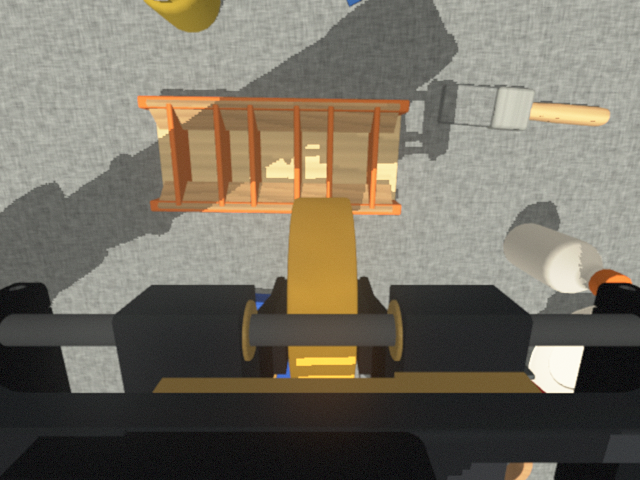

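Run:
```python
from h import *
r=dict(np.load("w23.npz"))
P,C=cloud(r);hsv=cv2.cvtColor(C[None],cv2.COLOR_BGR2HSV)[0].astype(int)
m=(P[:,2]>.035)&(P[:,2]<.06)&(hsv[:,1]>120)&(hsv[:,0]<18)&(P[:,0]>.3)&(P[:,0]<.62)&(P[:,1]>.17)
a=np.radians(-2.4);ax=np.array([np.cos(a),np.sin(a)]);ay=np.array([-ax[1],ax[0]])
Q=P[m];c=np.array([.4634,.2710]);u=(Q[:,:2]-c)@ax*1000;v=(Q[:,:2]-c)@ay*1000
k=(abs(v)<35)&(Q[:,2]>.044)
h,e=np.histogram(u[k],bins=np.arange(-140,141,2));print([(int(e[i]),int(h[i])) for i in range(len(h)) if h[i]>5])
k=(abs(u)>0)
h,e=np.histogram(v,bins=np.arange(-70,71,2));print([(int(e[i]),int(h[i])) for i in range(len(h)) if h[i]>5])
print(np.percentile(Q[:,2],[50,95,99]))
for s in ("far","near"):
    kk=(v>45) if s=="far" else (v<-45)
    print(s,np.polyfit(u[kk],v[kk],1).round(3),u[kk].min(),u[kk].max(),np.median(Q[kk,2]))
```

```text
[(-106, 89), (-104, 146), (-102, 211), (-100, 20), (-60, 114), (-58, 135), (-56, 190), (-28, 9), (-26, 114), (-24, 143), (-22, 162), (18, 10), (20, 133), (22, 147), (24, 133), (52, 19), (54, 137), (56, 134), (58, 110), (98, 57), (100, 140), (102, 140), (104, 91)]
[(-56, 234), (-54, 326), (-52, 151), (-50, 55), (-48, 156), (-46, 417), (-44, 187), (-42, 67), (-40, 102), (-38, 109), (-36, 95), (-34, 92), (-32, 89), (-30, 83), (-28, 86), (-26, 89), (-24, 82), (-22, 91), (-20, 87), (-18, 89), (-16, 79), (-14, 80), (-12, 89), (-10, 91), (-8, 87), (-6, 89), (-4, 94), (-2, 87), (0, 88), (2, 94), (4, 88), (6, 92), (8, 92), (10, 95), (12, 93), (14, 95), (16, 97), (18, 98), (20, 92), (22, 96), (24, 94), (26, 103), (28, 97), (30, 99), (32, 96), (34, 103), (36, 108), (38, 114), (40, 120), (42, 112), (44, 110), (46, 213), (48, 622), (50, 325), (52, 90), (54, 79), (56, 571), (58, 464), (60, 6)]
[0.04604291 0.04910014 0.04973156]
far [-1.0000e-03  5.3168e+01] -134.5257647676075 134.41346096118357 0.04536105795368739
near [ -0.    -50.816] -133.97495594671057 134.32973487791102 0.04546885310656068
```

```bash
python3 -c "
from h import *
print(rel([.543,.268,.12],down(-2.4)),rel([.543,.268,.092],down(-2.4)))"
```

```text
(array([145.7,  61.1,  29.5]), array([ 0.013, -0.001,  0.001])) (array([173.7,  61.1,  29.5]), array([ 0.013, -0.001,  0.001]))
```

```bash
python3 -m pendant '[[20,[0,15,8],[0.013,0,0]],[20,[0,35,17],[0.013,0,0]],[20,[10,61,29],[0.013,0,0]],[20,[40,61,29],[0.013,0,0]],[20,[70,61,29],[0.013,0,0]],[20,[95,61,29],[0.013,0,0]],[20,[110,61,29],[0.013,0,0]],[20,[120,61,29],[0.013,0,0]],[20,[120,61,29],[0.013,0,0]],[20,[120,61,29],[0.013,0,0]]]' 40
python3 - <<'E'
from h import *
print(rel([.543,.268,.092],down(-2.4)))
r=optics.read_camera('side');a=cv2.resize(r['image'][130:240,210:350],(560,440));save('s24',a)
r=optics.read_camera('wrist');save('w24',r["image"])
E
```

```text
time_s: 29.88
tool_pos: [0.5427, 0.269, 0.1466]
tool_rot: [177.2, 90.0, 174.8]
force: [0.3, -0.4, -1.8]
grip_width: 0.028
(array([54.6, -1. ,  0.4]), array([-0.001, -0.   , -0.   ]))
```

View pics/s24.png

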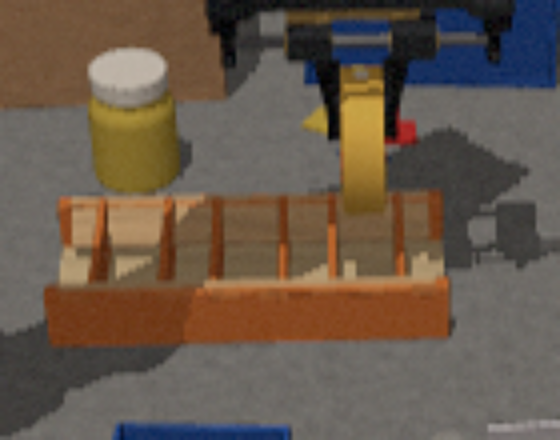

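View pics/w24.png

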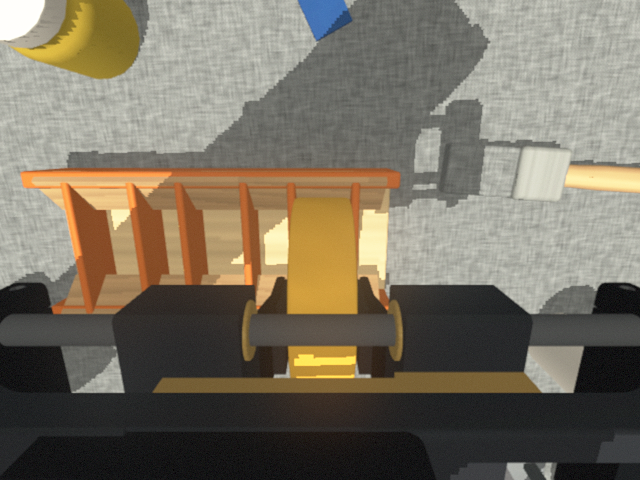

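```bash
python3 -m pendant '[[20,[20,-1,0],[0,0,0]],[20,[35,-1,0],[0,0,0]],[20,[45,-1,0],[0,0,0]],[20,[50,-1,0],[0,0,0]],[20,[53,-1,0],[0,0,0]],[20,[55,-1,0],[0,0,0]],[20,[55,-1,0],[0,0,0]],[20,[55,-1,0],[0,0,0]]]' 40; python3 -c "
from h import *
o=telemetry.get_obs();print(o['tool_pos'],o['force'])"
```

```text
time_s: 30.65
tool_pos: [0.5425, 0.2688, 0.0922]
tool_rot: [24.5, 89.9, 22.1]
force: [0.6, 0.1, -2.3]
grip_width: 0.0277
[0.54253043 0.26884524 0.09223298] [ 0.61233712  0.10954772 -2.2829951 ]
```

Not quite in contact; a bit lower in 1 mm steps, then release.

```bash
python3 -m pendant '[[20,[1,-1,0],[0,0,0]],[20,[2,-1,0],[0,0,0]],[20,[2,-1,0],[0,0,0]],[20,[2,-1,0],[0,0,0]]]' 40; python3 -c "
from h import *
o=telemetry.get_obs();print(o['tool_pos'],o['force'])"
```

```text
time_s: 30.98
tool_pos: [0.5427, 0.2681, 0.0908]
tool_rot: [24.7, 89.9, 22.3]
force: [-0.1, 0.4, 5.0]
grip_width: 0.0278
[0.54269919 0.26806543 0.09075984] [-0.06752673  0.35104803  4.97672817]
```

```bash
python3 -m pendant '[[32,[-0.5,0,0],[0,0,0]],[50,[-0.5,0,0],[0,0,0]],[50,[-0.5,0,0],[0,0,0]],[50,[-0.5,0,0],[0,0,0]],[50,[-10,0,0],[0,0,0]],[50,[-30,0,0],[0,0,0]],[50,[-65,0,0],[0,0,0]],[50,[-100,0,0],[0,0,0]],[50,[-140,0,0],[0,0,0]],[50,[-140,0,0],[0,0,0]]]' 40
python3 - <<'E'
from h import *
print(rel([.5035,-.303,.25],down(-.5)),telemetry.get_obs()["qpos"].round(1))
r=optics.read_camera('side');a=cv2.resize(r['image'][130:240,210:350],(560,440));save('s25',a)
r=optics.read_camera('scene');save('c25',cv2.resize(r["image"][150:270,330:450],(600,600)))
E
```

```text
time_s: 31.82
tool_pos: [0.5453, 0.2702, 0.2388]
tool_rot: [25.9, 89.2, 23.5]
force: [1.1, 1.6, 0.4]
grip_width: 0.0501
(array([ -14.8, -574.4,  -17.7]), array([-0.033,  0.012, -0.006])) [  5.4  17.1 -41.7  89.   11.8  77.5 -39.9]
```

View pics/s25.png

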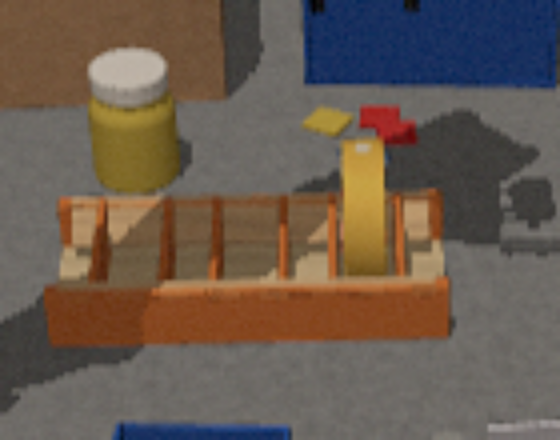

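View pics/c25.png

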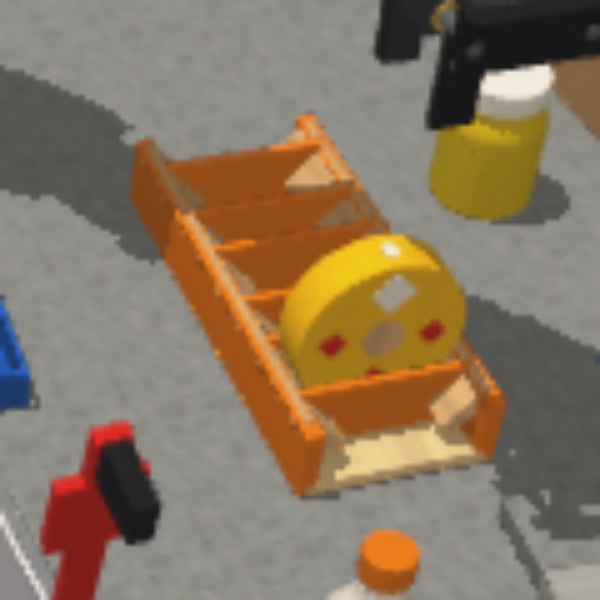

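```bash
python3 -m pendant '[[60,[-8,-25,0],[0,0,0]],[60,[-15,-60,-2],[0,0,0]],[60,[-15,-98,-4],[0,0,0]],[60,[-15,-138,-5],[0,0,0]],[60,[-15,-178,-6],[0,0,0]],[60,[-15,-218,-7],[-0.01,0,0]],[60,[-15,-258,-8],[-0.02,0,0]],[60,[-15,-298,-9],[-0.03,0,0]],[60,[-15,-338,-10],[-0.03,0,0]],[60,[-15,-378,-11],[-0.03,0,0]]]' 40; python3 -c "
from h import *
print(rel([.5035,-.303,.2],down(-.5)),telemetry.get_obs()['qpos'].round(1))"
```

```text
time_s: 32.75
tool_pos: [0.5137, -0.1116, 0.2433]
tool_rot: [175.3, 89.9, 174.6]
force: [2.3, -0.3, 0.4]
grip_width: 0.06
(array([  43.3, -191.5,   -7.8]), array([-0.003, -0.002, -0.   ])) [ 35.4   4.6 -27.3  99.5   2.2  76.6   6.9]
```

```bash
python3 -m pendant '[[60,[0,-35,-2],[0,0,0]],[60,[0,-72,-4],[0,0,0]],[60,[0,-110,-6],[0,0,0]],[60,[0,-148,-8],[0,0,0]],[60,[0,-178,-8],[0,0,0]],[60,[0,-191,-8],[0,0,0]],[60,[15,-191,-8],[0,0,0]],[60,[43,-191,-8],[0,0,0]],[60,[43,-191,-8],[0,0,0]],[60,[43,-191,-8],[0,0,0]]]' 40
python3 - <<'E'
from h import *
r=optics.read_camera('wrist');save('w26',r['image']);np.savez("w26.npz",**r)
P,C=cloud(r);hsv=cv2.cvtColor(C[None],cv2.COLOR_BGR2HSV)[0].astype(int)
Q=P[(P[:,1]<-.23)&(P[:,1]>-.38)&(P[:,0]>.44)&(P[:,0]<.56)&(hsv[:,1]>100)&(hsv[:,0]>=95)&(hsv[:,0]<=125)&(P[:,2]>.1)&(P[:,2]<.13)]
print(len(Q),rect(Q))
print(rel([.5035,-.303,.09],down(-.5)),telemetry.get_obs()['qpos'].round(1))
E
```

```text
time_s: 33.58
tool_pos: [0.5036, -0.2991, 0.1994]
tool_rot: [145.5, 89.7, 144.8]
force: [0.2, -0.3, 1.4]
grip_width: 0.0601
2621 (array([ 504. , -304.2]), 69.6, 26.6, 89.56)
(array([111.1,  -3.5,  -0.9]), array([-0.002, -0.002, -0.001])) [ 44.8  13.1 -19.3  94.8   4.5  72.9  24. ]
```

View pics/w26.png

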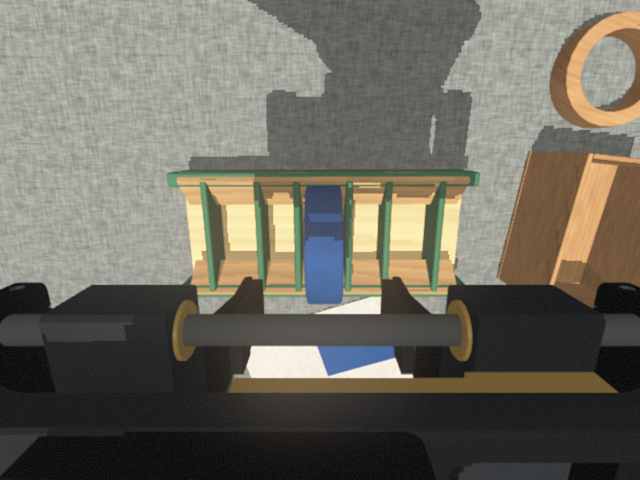

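```bash
python3 -m pendant '[[60,[35,-4,0],[0,0,0]],[60,[70,-4,0],[0,0,0]],[60,[95,-4,0],[0,0,0]],[60,[110,-4,0],[0,0,0]],[60,[110,-4,0],[0,0,0]],[20,[110,-4,0],[0,0,0]],[20,[110,-4,0],[0,0,0]],[20,[110,-4,0],[0,0,0]],[20,[110,-4,0],[0,0,0]],[20,[110,-4,0],[0,0,0]]]' 40; python3 -m pendant '[[20,[0,0,0],[0,0,0]],[20,[0,0,0],[0,0,0]],[20,[0,0,0],[0,0,0]]]' 40
```

```text
time_s: 34.47
tool_pos: [0.5056, -0.305, 0.0929]
tool_rot: [-36.6, 89.9, -37.3]
force: [-0.8, 0.0, -0.4]
grip_width: 0.0347
time_s: 34.72
tool_pos: [0.5052, -0.3048, 0.0923]
tool_rot: [-40.8, 89.9, -41.5]
force: [-0.2, 1.0, 4.5]
grip_width: 0.0276
```

```bash
python3 -m pendant '[[20,[-20,0,0],[0,0,0]],[20,[-45,0,0],[0,0,0]],[20,[-80,0,0],[0,0,0]],[20,[-115,0,0],[0,0,0]],[20,[-150,0,0],[0,0,0]],[20,[-150,0,0],[0,0,0]]]' 40
python3 - <<'E'
from h import *
o=telemetry.get_obs();print(o["tool_pos"],o["grip_width"],o["force"],o["qpos"].round(1))
print(rel([.661,.003,.24],down(91.5)))
E
```

```text
time_s: 35.22
tool_pos: [0.508, -0.306, 0.2491]
tool_rot: [-31.8, 89.3, -32.5]
force: [1.5, -0.5, -0.5]
grip_width: 0.0278
[ 0.50795842 -0.30599937  0.24906718] 0.027763894748499808 [ 1.48015416 -0.49991    -0.51459397] [ 45.2  11.7 -19.3  90.9   4.   77.4  24.7]
(array([  8.6, 310.9, 149.2]), array([-1.609,  0.003,  0.013]))
```

```bash
python3 -m pendant '[[20,[0,18,9],[-0.1,0,0]],[20,[0,40,19],[-0.21,0,0]],[20,[0,63,30],[-0.33,0,0]],[20,[0,86,41],[-0.45,0,0]],[20,[0,109,52],[-0.57,0,0]],[20,[0,132,63],[-0.69,0,0]],[20,[0,155,74],[-0.81,0,0]],[20,[0,178,85],[-0.93,0,0]],[20,[0,201,96],[-1.05,0,0]],[20,[0,224,107],[-1.17,0,0]]]' 40
python3 - <<'E'
from h import *
o=telemetry.get_obs();print(o["tool_pos"],o["grip_width"])
print(rel([.661,.003,.24],down(91.5)))
E
```

```text
time_s: 36.05
tool_pos: [0.6143, -0.0808, 0.2401]
tool_rot: [107.0, 89.9, 173.7]
force: [0.4, -0.2, -2.1]
grip_width: 0.0279
[ 0.61430723 -0.08076906  0.24011   ] 0.02786662170273165
(array([ 0. , -9.7, 95.4]), array([-0.433, -0.   , -0.002]))
```

```bash
python3 -m pendant '[[20,[0,-2,24],[-0.12,0,0]],[20,[0,-4,48],[-0.24,0,0]],[20,[0,-7,72],[-0.36,0,0]],[20,[0,-10,90],[-0.433,0,0]],[20,[0,-10,95],[-0.433,0,0]],[20,[0,-10,95],[-0.433,0,0]],[20,[0,-10,95],[-0.433,0,0]],[20,[0,-10,95],[-0.433,0,0]]]' 40
python3 - <<'E'
from h import *
print(tool()[0],rel([.661,.003,.11],down(91.5)))
r=optics.read_camera('side');save('s27',cv2.resize(r['image'][100:300,250:490],(720,600)))
E
```

```text
time_s: 36.72
tool_pos: [0.6613, -0.001, 0.2409]
tool_rot: [142.4, 89.9, -126.6]
force: [1.0, -0.6, -2.6]
grip_width: 0.0278
[ 0.66129038 -0.00098159  0.2409049 ] (array([1.309e+02, 1.000e-01, 4.200e+00]), array([-0.009, -0.002, -0.001]))
```

View pics/s27.png

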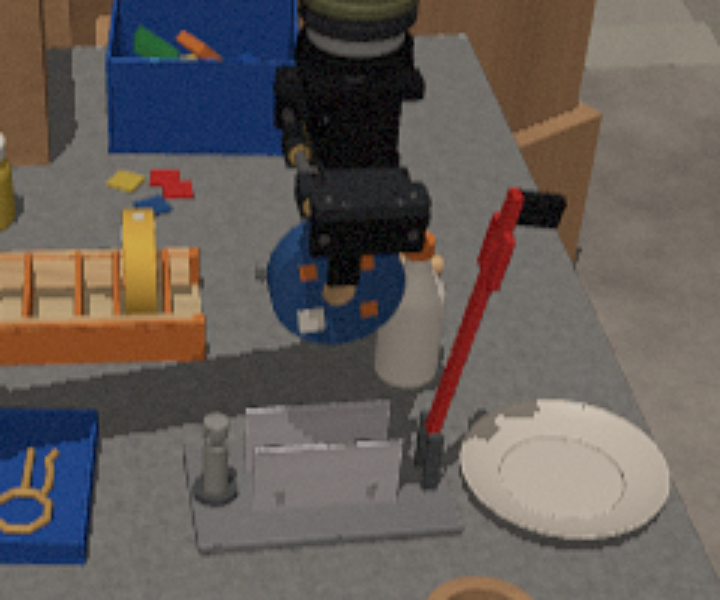

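The orange rack was knocked aside (right end moved from ~(215,340) to ~(205,360) in this crop); I'll re-measure it later. Lower blue.

```bash
python3 -m pendant '[[20,[30,0,3],[0,0,0]],[20,[60,0,3],[0,0,0]],[20,[85,0,3],[0,0,0]],[20,[105,0,3],[0,0,0]],[20,[118,0,3],[0,0,0]],[20,[126,0,3],[0,0,0]],[20,[129,0,3],[0,0,0]],[20,[130,0,3],[0,0,0]],[20,[130,0,3],[0,0,0]],[20,[130,0,3],[0,0,0]]]' 40
python3 - <<'E'
from h import *
o=telemetry.get_obs();print(o["tool_pos"],o["force"])
E
```

```text
time_s: 37.6
tool_pos: [0.6627, 0.0042, 0.113]
tool_rot: [-94.3, 89.9, -3.1]
force: [-0.5, 1.5, -3.2]
grip_width: 0.0275
[0.66267459 0.00424401 0.11303872] [-0.51345991  1.53692979 -3.20935835]
```

```bash
python3 -m pendant '[[20,[1,1,-1],[0,0,0]],[20,[2,1,-1],[0,0,0]],[20,[3,1,-1],[0,0,0]],[20,[4,1,-1],[0,0,0]],[20,[4,1,-1],[0,0,0]],[20,[4,1,-1],[0,0,0]]]' 40
python3 - <<'E'
from h import *
o=telemetry.get_obs();print(o["tool_pos"],o["force"])
E
```

```text
time_s: 38.1
tool_pos: [0.6611, 0.003, 0.1083]
tool_rot: [-122.0, 89.9, -30.8]
force: [-1.3, -0.4, 2.6]
grip_width: 0.0276
[0.66110314 0.00301256 0.10830405] [-1.27842729 -0.40587559  2.55593941]
```

```bash
python3 -m pendant '[[55,[-0.5,0,0],[0,0,0]],[55,[-0.5,0,0],[0,0,0]],[55,[-0.5,0,0],[0,0,0]],[55,[-10,0,0],[0,0,0]],[55,[-30,0,0],[0,0,0]],[55,[-60,0,0],[0,0,0]],[55,[-95,0,0],[0,0,0]],[55,[-130,0,0],[0,0,0]],[55,[-130,0,0],[0,0,0]]]' 40; for i in 1 2 3 4 5 6 7 8 9 10; do python3 track.py;python3 -m pendant '[[55,[0,0,0],[0,0,0]],[55,[0,0,0],[0,0,0]],[55,[0,0,0],[0,0,0]],[55,[0,0,0],[0,0,0]]]' >/dev/null;  done
python3 - <<'E'
from h import *
r=optics.read_camera('side');save('s28',cv2.resize(r['image'][205:275,320:400],(800,700),interpolation=cv2.INTER_CUBIC)[:600])
E
```

```text
time_s: 38.85
tool_pos: [0.6643, 0.0042, 0.2467]
tool_rot: [-90.6, 89.3, 0.6]
force: [0.5, 1.0, 0.4]
grip_width: 0.055
38.9 white 47 [357.89 231.36] centre [358.7 242.6]
39.2833 white 48 [356.92 231.08] centre [358.7 242.6]
39.6667 white 47 [356.89 231.09] centre [358.7 242.6]
40.05 white 48 [356.92 231.04] centre [358.7 242.6]
40.4333 white 48 [356.85 231.1 ] centre [358.7 242.6]
40.8167 white 48 [356.96 231.31] centre [358.7 242.6]
41.2 white 49 [357.02 231.31] centre [358.7 242.6]
41.5833 white 48 [356.96 231.06] centre [358.7 242.6]
41.9667 white 50 [356.92 231.26] centre [358.7 242.6]
42.35 white 49 [356.96 231.43] centre [358.7 242.6]
```

View pics/s28.png

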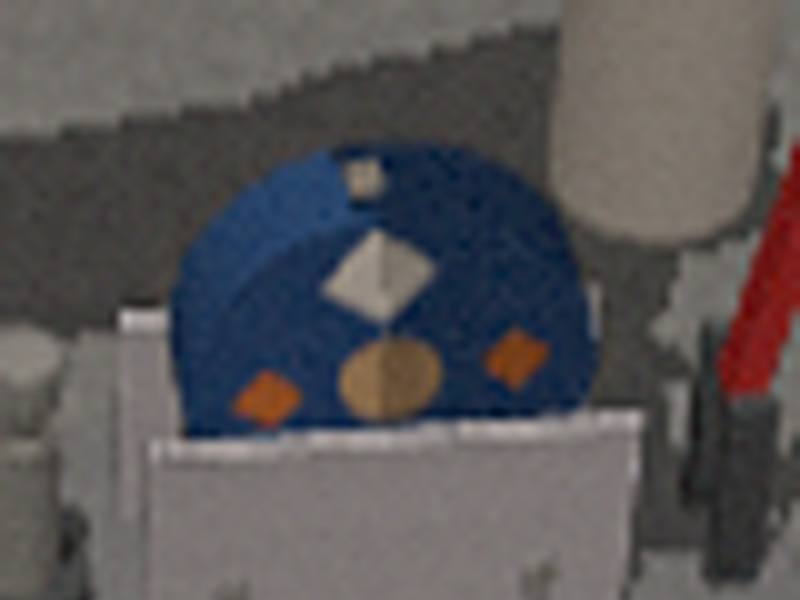

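Blue has rested about 7° off (static friction); I'll take it up slightly, turn it upright and let it settle again.

```bash
python3 -c "
from h import *
print(rel([.6605,.0032,.108],down(91.5)),tool()[0])"; python3 -m pendant '[[55,[30,0,0],[0,0,0]],[55,[60,0,0],[0,0,0]],[55,[90,0,0],[0,0,0]],[55,[115,0,0],[0,0,0]],[55,[125,0,0],[0,0,0]],[55,[129,0,0],[0,0,0]],[55,[129,0,0],[0,0,0]],[20,[129,0,0],[0,0,0]],[20,[129,0,0],[0,0,0]],[20,[129,0,0],[0,0,0]]]' 40;  python3 -m pendant '[[20,[0,0,0],[0,0,0]],[20,[0,0,0],[0,0,0]],[20,[0,0,0],[0,0,0]],[20,[-6,0,0],[0,0,0]],[20,[-12,0,0],[0,0,0]],[20,[-12,0,0],[0,0,0]]]' 40
```

```text
(array([1.295e+02, 3.000e-01, 1.000e-01]), array([-0.006, -0.   , -0.   ])) [0.66076975 0.00312653 0.23750154]
time_s: 43.57
tool_pos: [0.6619, 0.0033, 0.1105]
tool_rot: [-95.7, 89.8, -4.5]
force: [-0.5, -0.3, -0.2]
grip_width: 0.0424
time_s: 44.07
tool_pos: [0.6613, 0.0032, 0.1218]
tool_rot: [-94.7, 89.9, -3.6]
force: [0.2, 0.1, -2.1]
grip_width: 0.0278
```

```bash
python3 -m pendant '[[20,[0,-2,0],[0,0,0.06]],[20,[0,-3,0],[0,0,0.12]],[20,[5,-3,0],[0,0,0.12]],[20,[9,-3,0],[0,0,0.12]],[20,[11,-3,0],[0,0,0.12]],[20,[12,-3,0],[0,0,0.12]],[20,[12,-3,0],[0,0,0.12]],[20,[12,-3,0],[0,0,0.12]]]' 40;  python3 - <<'E'
from h import *
o=telemetry.get_obs();print(o["tool_pos"],o["force"])
r=optics.read_camera('side');save('s29',cv2.resize(r['image'][205:275,320:400],(800,700),interpolation=cv2.INTER_CUBIC)[:600])
E
```

```text
time_s: 44.73
tool_pos: [0.6639, 0.0035, 0.1092]
tool_rot: [90.0, 83.2, -178.9]
force: [1.6, 0.9, 0.3]
grip_width: 0.0274
[0.66387399 0.0034645  0.10922109] [1.64652454 0.9243438  0.30832527]
```

View pics/s29.png

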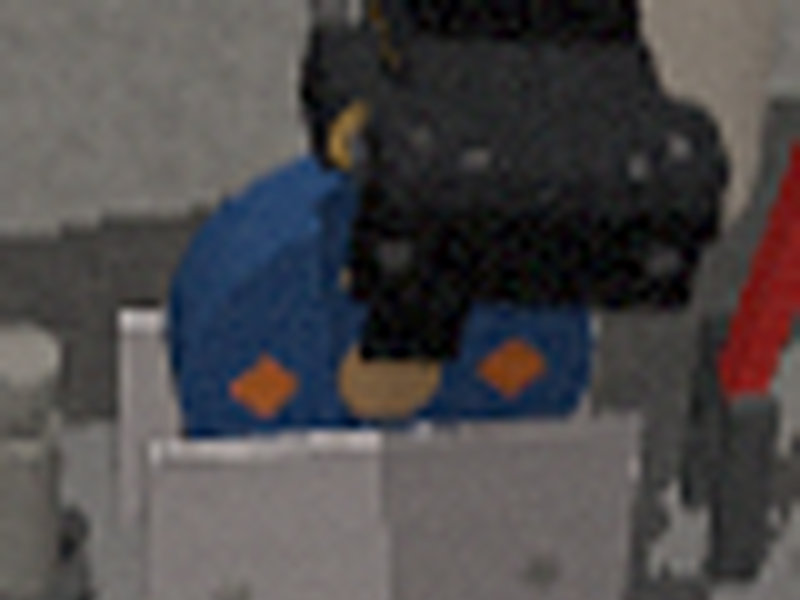

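```bash
python3 -m pendant '[[55,[0,0,0],[0,0,0]],[55,[0,0,0],[0,0,0]],[55,[0,0,0],[0,0,0]],[55,[-10,0,0],[0,0,0]],[55,[-30,0,0],[0,0,0]],[55,[-60,0,0],[0,0,-0.06]],[55,[-95,0,0],[0,0,-0.12]],[55,[-125,0,0],[0,0,-0.12]],[55,[-125,0,0],[0,0,-0.12]]]' 40; for i in 1 2 3 4 5 6; do python3 track.py;python3 -m pendant '[[55,[0,0,0],[0,0,0]],[55,[0,0,0],[0,0,0]],[55,[0,0,0],[0,0,0]],[55,[0,0,0],[0,0,0]],[55,[0,0,0],[0,0,0]],[55,[0,0,0],[0,0,0]]]' >/dev/null;  done
python3 - <<'E'
from h import *
r=optics.read_camera('side');save('s30',cv2.resize(r['image'][205:275,320:400],(800,700),interpolation=cv2.INTER_CUBIC)[:600])
print(tool()[0],rel([.6605,.0032,.107],down(91.5)))
E
```

```text
time_s: 45.53
tool_pos: [0.6817, 0.0042, 0.2416]
tool_rot: [-93.4, 89.3, -2.3]
force: [0.2, 0.0, 1.6]
grip_width: 0.0546
45.5833 white 62 [359.1  230.66] centre [358.7 242.6]
46.1333 white 60 [359.13 230.5 ] centre [358.7 242.6]
46.6833 white 60 [359.13 230.5 ] centre [358.7 242.6]
47.2333 white 63 [359.02 230.7 ] centre [358.7 242.6]
47.7833 white 60 [359.13 230.5 ] centre [358.7 242.6]
48.3333 white 61 [359.13 230.59] centre [358.7 242.6]
[0.67874958 0.00349028 0.23264659] (array([1.256e+02, 1.830e+01, 1.000e-01]), array([-0.006, -0.   ,  0.   ]))
```

View pics/s30.png

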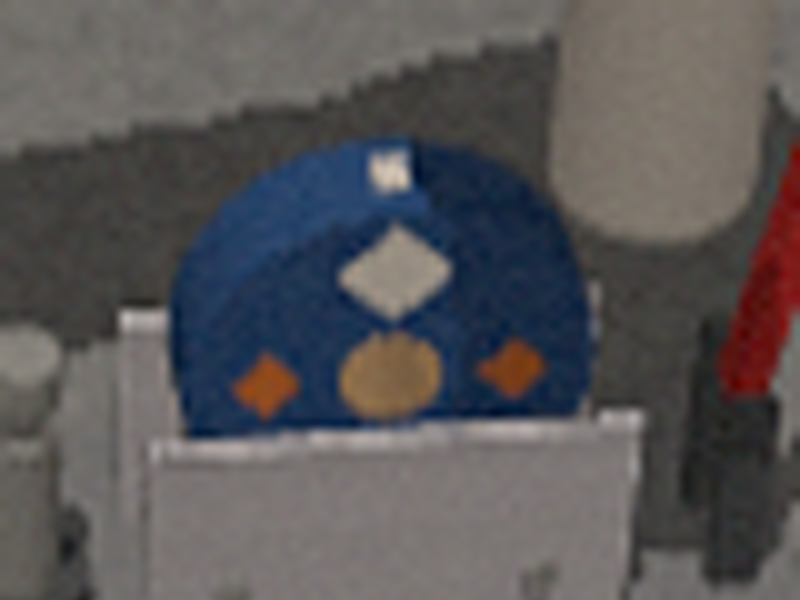

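Upright to about 1° and at rest. Grip and carry.

```bash
python3 -m pendant '[[55,[10,18,0],[0,0,0]],[55,[30,18,0],[0,0,0]],[55,[60,18,0],[0,0,0]],[55,[90,18,0],[0,0,0]],[55,[112,18,0],[0,0,0]],[55,[121,18,0],[0,0,0]],[55,[125,18,0],[0,0,0]],[55,[125,18,0],[0,0,0]],[20,[125,18,0],[0,0,0]],[20,[125,18,0],[0,0,0]]]' 40;  python3 -m pendant '[[20,[0,0,0],[0,0,0]],[20,[0,0,0],[0,0,0]],[20,[0,0,0],[0,0,0]],[20,[0,0,0],[0,0,0]],[20,[0,0,0],[0,0,0]]]' 40
python3 - <<'E'
from h import *
r=optics.read_camera('side');save('s31',cv2.resize(r['image'][205:275,320:400],(800,700),interpolation=cv2.INTER_CUBIC)[:600])
E
```

```text
time_s: 49.72
tool_pos: [0.662, 0.0033, 0.1096]
tool_rot: [-92.2, 89.8, -1.0]
force: [-0.0, 0.2, 0.1]
grip_width: 0.048
time_s: 50.13
tool_pos: [0.6611, 0.0031, 0.1083]
tool_rot: [-104.9, 89.9, -13.7]
force: [-0.0, 0.2, 2.9]
grip_width: 0.0276
```

View pics/s31.png

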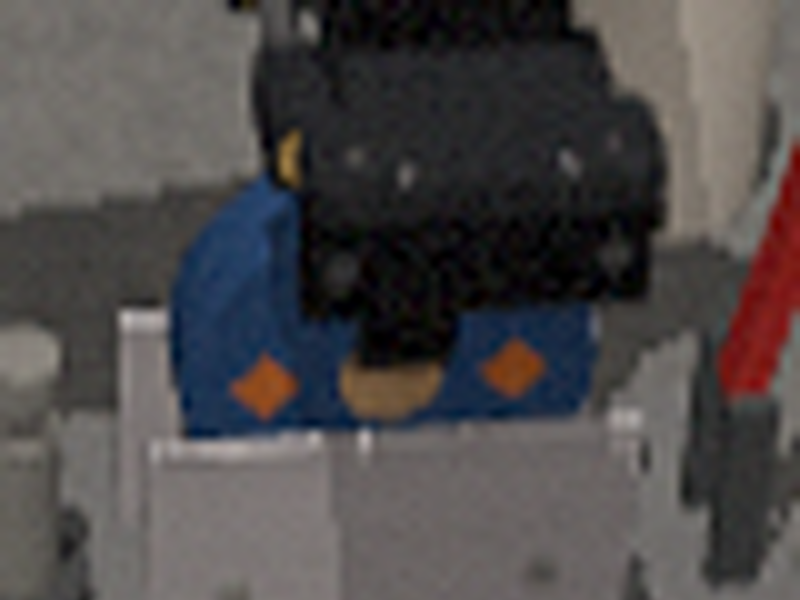

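```bash
python3 -m pendant '[[20,[-15,0,0],[0,0,0]],[20,[-40,0,0],[0,0,0]],[20,[-75,0,0],[0,0,0]],[20,[-110,0,0],[0,0,0]],[20,[-145,0,0],[0,0,0]],[20,[-160,0,0],[0,0,0]],[20,[-160,0,0],[0,0,0]]]' 40;python3 - <<'E'
from h import *
r=optics.read_camera('side');P,C=cloud(r);hsv=cv2.cvtColor(C[None],cv2.COLOR_BGR2HSV)[0].astype(int)
m=(P[:,2]>.01)&(P[:,2]<.055)&(hsv[:,1]>120)&(hsv[:,0]<18)&(P[:,0]>.25)&(P[:,0]<.65)&(P[:,1]>.12)&(P[:,1]<.4)
print(rect(P[m]))
print(rel([.50,.18,.265],down(-2)),tool()[0],telemetry.get_obs()["grip_width"])
save('s32',r['image'])
E
```

```text
time_s: 50.77
tool_pos: [0.6625, 0.0039, 0.2733]
tool_rot: [-91.1, 89.5, 0.1]
force: [0.5, 0.5, -2.4]
grip_width: 0.0274
(array([450. , 243.4]), 269.8, 121.5, -2.25)
(array([  4.3, 157.8, 179.7]), array([1.626, 0.003, 0.003])) [0.66142173 0.00355832 0.26993134] 0.027779897505930518
```

View pics/s32.png

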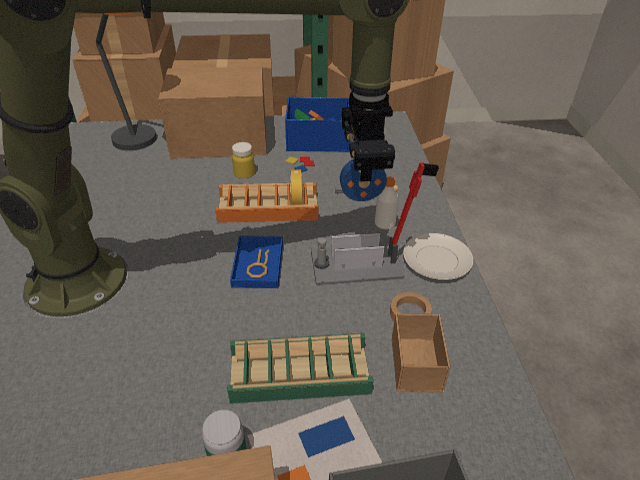

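```bash
python3 -m pendant '[[20,[0,11,12],[0.1,0,0]],[20,[0,22,25],[0.22,0,0]],[20,[0,34,38],[0.34,0,0]],[20,[0,46,52],[0.46,0,0]],[20,[0,57,65],[0.58,0,0]],[20,[0,69,78],[0.7,0,0]],[20,[0,81,92],[0.82,0,0]],[20,[0,93,105],[0.94,0,0]],[20,[0,104,118],[1.06,0,0]],[20,[0,116,132],[1.18,0,0]]]' 40; python3 -c "
from h import *
print(rel([.485,.17,.27],down(-2.3)),tool()[0])"
```

```text
time_s: 51.65
tool_pos: [0.5402, 0.1324, 0.2649]
tool_rot: [169.5, 89.7, -167.4]
force: [0.5, 1.2, -2.5]
grip_width: 0.028
(array([ -4.9,  56.3, -35.9]), array([ 0.445, -0.005,  0.   ])) [0.54015739 0.13239804 0.26485967]
```

```bash
python3 -m pendant '[[20,[-2,14,-9],[0.11,0,0]],[20,[-5,28,-18],[0.22,0,0]],[20,[-5,42,-27],[0.33,0,0]],[20,[-5,52,-36],[0.44,0,0]],[20,[-5,56,-36],[0.445,0,0]],[20,[-5,56,-36],[0.445,0,0]],[20,[-5,56,-36],[0.445,0,0]],[20,[-5,56,-36],[0.445,0,0]]]' 40
python3 - <<'E'
from h import *
r=optics.read_camera('wrist');r=optics.read_camera('wrist');save('w33',r['image']);np.savez("w33.npz",**r)
P,C=cloud(r);hsv=cv2.cvtColor(C[None],cv2.COLOR_BGR2HSV)[0].astype(int)
m=(P[:,2]>.035)&(P[:,2]<.055)&(hsv[:,1]>120)&(hsv[:,0]<15)&(P[:,0]>.25)&(P[:,0]<.65)&(P[:,1]>.12)
print(rect(P[m]),tool()[0],telemetry.get_obs()["qpos"].round(1))
Q=P[m];a=np.radians(-2.3);ax=np.array([np.cos(a),np.sin(a)]);ay=np.array([-ax[1],ax[0]]);c=np.array([.45,.246])
u=(Q[:,:2]-c)@ax*1000;v=(Q[:,:2]-c)@ay*1000
k=(abs(v)<35)&(Q[:,2]>.044)
h,e=np.histogram(u[k],bins=np.arange(-140,141,2));print([(int(e[i]),int(h[i])) for i in range(len(h)) if h[i]>20])
h,e=np.histogram(v,bins=np.arange(-70,71,2));print([(int(e[i]),int(h[i])) for i in range(len(h)) if h[i]>170])
for kk in (v>45,v<-45): print(np.polyfit(u[kk],v[kk],1).round(3))
E
```

```text
time_s: 52.32
tool_pos: [0.4872, 0.1687, 0.2718]
tool_rot: [-160.3, 89.9, -162.3]
force: [0.2, 0.1, -2.5]
grip_width: 0.0276
(array([450.1, 248.6]), 269.0, 115.2, -1.89) [0.48727974 0.16888837 0.27211012] [ 13.6   3.  -36.6  98.    1.8  79.7 -25.3]
[(-106, 94), (-104, 141), (-102, 204), (-60, 102), (-58, 123), (-56, 176), (-26, 111), (-24, 91), (-22, 154), (20, 124), (22, 108), (24, 91), (52, 34), (54, 141), (56, 136), (58, 111), (102, 24), (104, 79)]
[(-56, 199), (-46, 359), (-44, 226), (48, 465), (50, 256), (56, 373), (58, 527)]
[1.0000e-02 5.3962e+01]
[-3.0000e-03 -5.0969e+01]
```

View pics/w33.png

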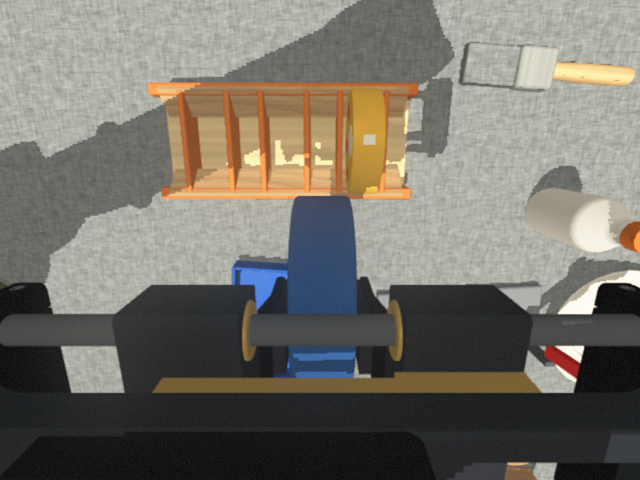

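```bash
python3 -c "
from h import *
print(rel([.4493,.246,.147],down(-2.2)))"
```

```text
(array([125.1,  75.8, -40.5]), array([ 0.004, -0.001, -0.   ]))
```

```bash
python3 -m pendant '[[20,[0,20,-11],[0,0,0]],[20,[0,45,-24],[0,0,0]],[20,[0,68,-36],[0,0,0]],[20,[15,76,-40],[0,0,0]],[20,[45,76,-40],[0,0,0]],[20,[75,76,-40],[0,0,0]],[20,[105,76,-40],[0,0,0]],[20,[125,76,-40],[0,0,0]],[20,[125,76,-40],[0,0,0]],[20,[125,76,-40],[0,0,0]]]' 40
python3 - <<'E'
from h import *
print(rel([.4493,.246,.0935],down(-2.2)),tool()[0])
r=optics.read_camera('side');a=cv2.resize(r['image'][130:240,200:340],(560,440));save('s34',a)
r=optics.read_camera('wrist');save('w34',r["image"])
E
```

```text
time_s: 53.25
tool_pos: [0.4491, 0.2465, 0.147]
tool_rot: [-170.4, 89.9, -172.4]
force: [0.2, -0.4, -2.4]
grip_width: 0.0278
(array([53.5, -0.4,  0.3]), array([ 0.004, -0.002,  0.   ])) [0.44911207 0.24647704 0.14696037]
```

View pics/s34.png

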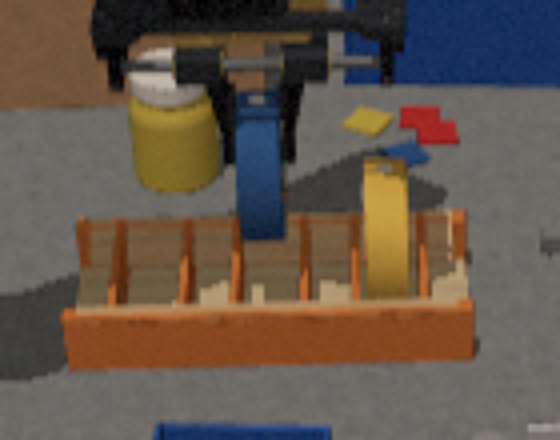

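View pics/w34.png

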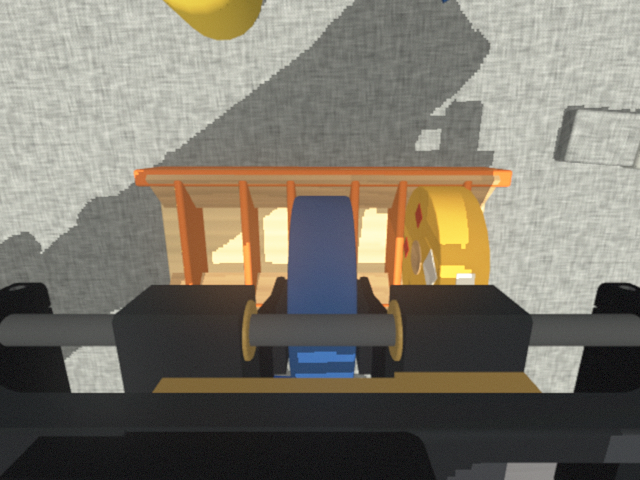

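```bash
python3 -m pendant '[[20,[20,0,0],[0,0,0]],[20,[35,0,0],[0,0,0]],[20,[45,0,0],[0,0,0]],[20,[50,0,0],[0,0,0]],[20,[53,0,0],[0,0,0]],[20,[54,0,0],[0,0,0]],[20,[54,0,0],[0,0,0]],[20,[54,0,0],[0,0,0]]]' 40; python3 -m pendant '[[20,[0.5,0,0],[0,0,0]],[20,[1,0,0],[0,0,0]],[20,[1,0,0],[0,0,0]]]' 40
```

```text
time_s: 54.02
tool_pos: [0.4499, 0.2473, 0.0944]
tool_rot: [21.3, 89.9, 19.3]
force: [-0.4, 0.9, -2.5]
grip_width: 0.0275
time_s: 54.27
tool_pos: [0.4494, 0.247, 0.0928]
tool_rot: [-8.6, 90.0, -10.6]
force: [-0.0, 0.9, -2.2]
grip_width: 0.0276
```

```bash
python3 -m pendant '[[20,[0.5,-1,0],[0,0,0]],[20,[1,-1,0],[0,0,0]],[20,[1,-1,0],[0,0,0]]]' 40;python3 -m pendant '[[20,[0.5,0,0],[0,0,0]],[20,[0.5,0,0],[0,0,0]],[20,[0.5,0,0],[0,0,0]]]' 40
```

```text
time_s: 54.52
tool_pos: [0.4496, 0.2465, 0.0923]
tool_rot: [38.7, 89.9, 36.7]
force: [-1.0, 0.5, 3.2]
grip_width: 0.0279
time_s: 54.77
tool_pos: [0.4496, 0.2465, 0.0922]
tool_rot: [18.9, 90.0, 16.9]
force: [-1.2, -1.3, 8.1]
grip_width: 0.0276
```

In contact. Release and rise.

```bash
python3 -m pendant '[[32,[-1,0,0],[0,0,0]],[50,[-1,0,0],[0,0,0]],[50,[-1,0,0],[0,0,0]],[50,[-1,0,0],[0,0,0]],[50,[-10,0,0],[0,0,0]],[50,[-30,0,0],[0,0,0]],[50,[-65,0,0],[0,0,0]],[50,[-100,0,0],[0,0,0]],[50,[-140,-10,0],[0,0,0]],[50,[-150,-40,0],[0,0,0]]]' 40; python3 -m pendant '[[50,[0,-40,0],[0,0,0]],[50,[0,-80,0],[0,0,0]],[50,[0,-100,0],[0,0,0]],[50,[0,-100,0],[0,0,0]],[50,[0,-100,0],[0,0,0]]]'
python3 - <<'E'
from h import *
r=optics.read_camera('side');a=r['image'];save('s35',a)
r=optics.read_camera('scene');save('c35',cv2.resize(r["image"][150:270,330:450],(600,600),interpolation=cv2.INTER_CUBIC)); save('c35full',r["image"])
r=optics.read_camera('wrist');save('w35',r["image"])
E
```

```text
time_s: 55.6
tool_pos: [0.4494, 0.2119, 0.2481]
tool_rot: [35.1, 89.4, 33.6]
force: [1.0, 0.5, -0.3]
grip_width: 0.0502
time_s: 56.02
tool_pos: [0.4447, 0.1052, 0.2417]
tool_rot: [10.3, 89.9, 8.2]
force: [0.7, 0.8, 0.2]
grip_width: 0.0498
```

View pics/s35.png

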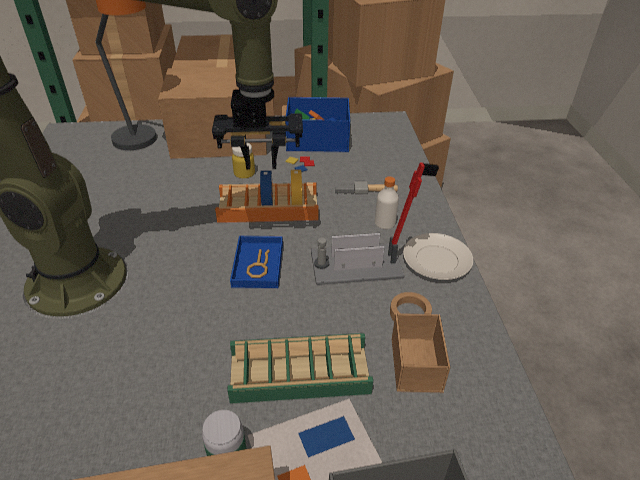

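View pics/c35.png

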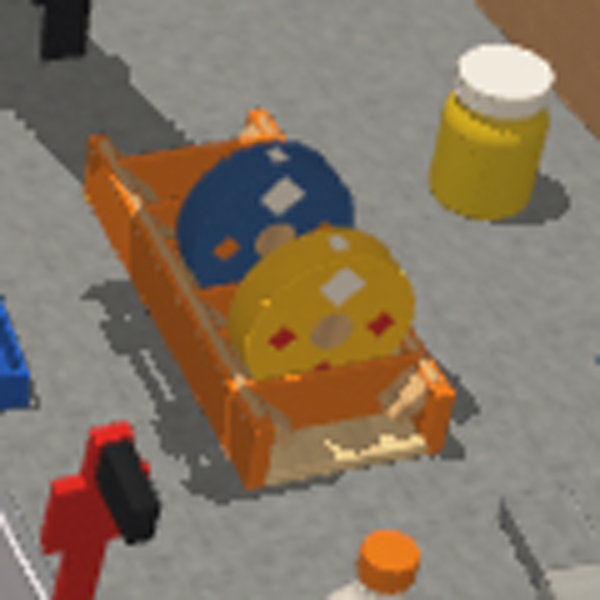

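View pics/c35full.png

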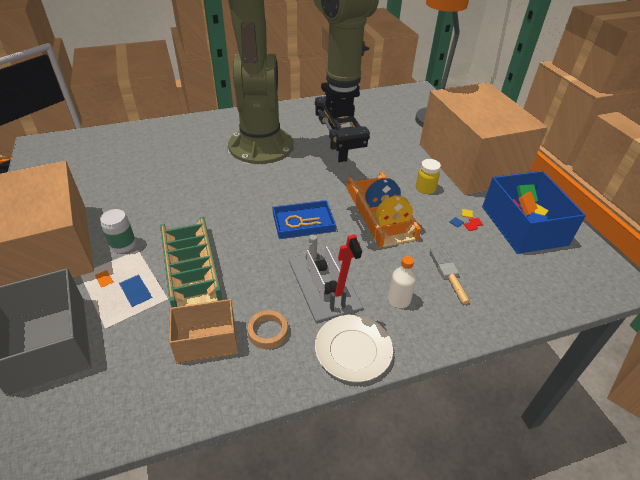

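View pics/w35.png

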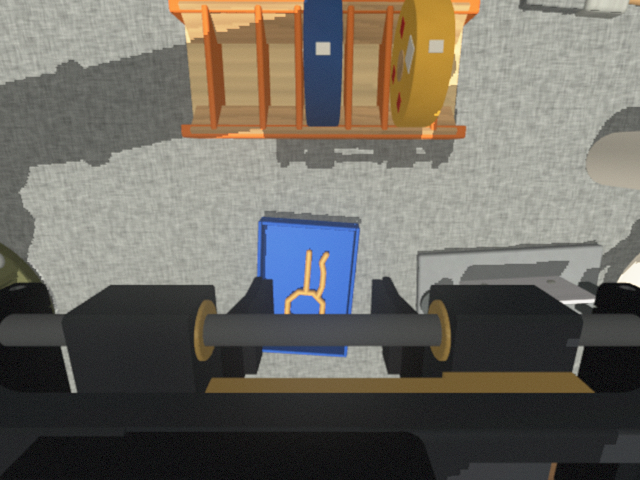

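Run:
```python
from h import *
r=optics.read_camera('scene')
def on(px,x):
    px=(px[0]/5+330,px[1]/5+150);a=deproj(r,[px],[1.])[0];o=r["cam_to_world"][:3,3];d=a-o
    n=np.array([np.cos(np.radians(-2.2)),np.sin(np.radians(-2.2)),0]);c=np.array([x,.246,0]);return o+d*(n@(c-o))/(n@d)
for n,x,w,h,l,rr in [("yel",.530+.014,(343,286),(332,330),(282,338),(380,324)),("blue",.4493+.014,(284,195),(275,240),(226,248),(324,232))]:
    W,H,L,R=[on(p,x) for p in (w,h,l,rr)]
    print(n,H.round(3),"white-hub tilt deg",np.degrees(np.arctan2(W[1]-H[1],W[2]-H[2])).round(1),"side tilt",np.degrees(np.arctan2(R[2]-L[2],R[1]-L[1])).round(1))
P,C=cloud(r)
print(telemetry.get_obs()["time_s"])
```

```text
yel [0.544 0.243 0.068] white-hub tilt deg 3.1 side tilt -2.7
blue [0.463 0.246 0.067] white-hub tilt deg 2.1 side tilt -0.5
56.2167
```

```bash
python3 -c "
from cell import env
print(env.sign_off())"
```

```text
the job is handed in; nothing more can be done
None
```

The job is done and handed in at about 56 s. The last pictures before hand-in showed the arm well clear of everything.

- **Clip and bar:** I pulled the brass clip out of the pin and laid it in the blue tray. I then swung the red bar back against its stop, about 100° by the tool path, and it stayed there.
- **Wheels:** Only the yellow and blue wheels were there; no red one was found. Each one settled on the rollers and was carried to the orange rack, yellow to the end slot away from the robot and blue to the middle slot.
- **Blue wheel:** Blue first stopped about 7° off, apparently held by friction. I lifted it slightly, turned it upright and let it go again. It then stayed put, within about 1° of upright, before I carried it.
- **Orange rack:** It was knocked a few centimetres aside partway through, so I measured it again before placing blue.
- **Last checks:** Both white diamonds are on top, with measured tilts of about 3° for yellow and 0.5° to 2° for blue. Both wheels sit in their slots, and the other things look untouched. No check failed.

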